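# Turn a sawn display stone over and bed it in its carved stand

### The job

The sawn stone lies with its flat sawn face up. Turn it over and bed it in the carved wooden stand whose pocket has its long outline, flat sawn face down and rounded face up, fully home and level on the pocket floor, and let go of it. Handle it gently, so that it never topples or drops, and leave the other stones and the stall things where they are.

Things in the scene. Friction and masses are not known exactly. Their poses are not given: they have to be found in the camera images.
- stone: the sawn stone, 110 long (x), 56 wide (y), 41 thick (z), 0.5 kg, loose; lies on its rounded side at the start. Origin: centre of the rounded side (on the table at the start). z: outward normal of the flat sawn face, at z = 41 mm. Flat parallel flanks at y = +-28 mm from z = 13 to 39 mm, 65 long: grip here. It can stand upright on either end, flat there over 35 (y) x 26 (z)
- sawn_face (a point): centre of the stone's flat sawn face (110 x 56), 55 mm from either end
- crown (a point): centre of the stone's rounded side, 41 mm from the sawn face
- stone_middle (a point): in the stone, on its centre line, 14 mm from the sawn face, 55 mm from either end and 28 from either flank: where to grip
- stand_long: carved wood stand, fixed, 141 long (x), 81 wide (y), 34 high; origin under its centre on the table. Pocket 112 x 58, 10 deep, floor 24 up (1 mm play each side; either way round fits), bounded by end walls and corner claws 11 thick reaching 24 in from each end; between them the flanks are open and the floor is only 44 wide, so fingers can hold the stone right down
- stand_long_floor (a point): centre of the pocket floor of stand_long, 24 above the table; x along the pocket, z up
- stand_square: another stand of the same wood and make, fixed, 106 x 100, with a square 78 x 78 pocket that the stone does not fit; origin under its centre on the table
- pebble_oval: loose water-worn pebble, 115 x 60 x 38, rounded all over; bystander
- pebble_flat: loose pebble, 100 x 70 x 30; bystander
- pebble_round: loose pebble, 75 x 65 x 42; bystander
- pebble_long: loose pebble, 130 x 45 x 34; bystander
- brush: loose dusting brush, 200 long, lying; bystander
- basin: loose plastic bowl, 124 across, 60 high; bystander
- soap: loose plastic bottle, 66 across, 170 tall; bystander

How it is judged:
By the outcome, as a careful person would: the job done as asked, in the order asked, and still so for the second after the job is handed in, with the robot touching nothing.
It also fails if it takes over 61 s, if anything falls off the work surface, if the arm or the gripper's body presses on something with over 40 N, if the wrist force passes 120 N, or if a joint passes its speed limit or range.

### The arm

A 6-joint arm with a two-finger parallel gripper is mounted at the origin on the work surface. World frame = base frame: x ahead of the robot, y to its left, z up, the work surface at z = 0. Lengths are in m, angles in degrees, forces in N, time in s.
With the tool pointing down it reaches from about 0.25 to 0.85 m from the base axis. Payload 12.5 kg.
Tool frame: the origin (TCP) lies at the very end of the fingers, on their centre line; the grasp point (between the pads) lies 19 mm behind it; z points along the fingers, y is the line along which they close (so a half turn about z gives the same grasp; the last joint's range is limited). The gripper opens to 93 mm and grips with 3 to 60 N. Pads are 15 mm wide; open, the fingers measure 128 mm over their backs; the gripper's body (75 mm by 188 mm) begins 65 mm behind the grasp point.
Start: joints at [65.569, 20.094, 94.641, -0, 65.266, -4.847], TCP at [0.184, 0.518, 0.219] pointing down, gripper open.
Joint ranges: [-157.81, 157.81], [-45, 120.19], [0.68, 151.7], [-89.99, 269.99], [4.06, 180], [-164.3, 164.3]. Speed limits (degrees/s): [127.2, 127.2, 159.86, 180, 180, 180].

### API

Orientations are given as a 3x3 rotation matrix whose columns are the frame's x, y, z axes.
In Python, from station import env gives the robot as it stands.
- The arm moves only by the tool drive_tool, never from a script. Its argument "increments" is a list of rows, each a list of 3 entries, a list of its own where there are three numbers: the shift along the world's x, y, z in units of 8 cm (1.0 is 8 cm), then the turn, a rotation vector about the world's x, y, z in units of pi/2 rad (1.0 is pi/2 rad), then the opening, from -1 (shut) to 1 (fully open), so that 0 is half open. In form: [[[x, y, z], [ax, ay, az], fingers], ...]. A call has 1 to 12 rows; each row is the pose to reach, as a shift and turn from the pose commanded when the call began; what a row does not reach only later rows make up. A row lasts 1/8 s, in which the tool goes at most 62.5 mm and 10.7 degrees, less where a joint would pass 70% of its speed; a pose out of reach is approached as far as the arm can. A call with a number of a shift or a turn outside -1 to 1 is refused whole. A call with a gripper value outside its range is refused whole. The fingers move at their own pace and stop on an object; "force" is the grip in N (left out, the last holds). Time passes only in rows, so rows that repeat a pose let the fingers close. It gives the time, the measured TCP pose, the force, the opening and the grip force at its end, in the units of the state.
- env.sense(): the state, without advancing time (a new reading comes with each control period).
- env.grab_frame(name): name is "side" or "top" or "wrist"; returns a dict with "frame" (420x560x3 uint8, red, green, blue), "fx", "fy", "cx", "cy" (pixels), "R" (3x3) and "t" (3): a world point X has camera coordinates R X + t. Camera axes: x right, y down, z forward; pixel columns grow to the right and rows downward; lengths in m; the calibration is good to about 2 mm. The wrist camera is an equidistant fisheye: a pixel r from the principal point sees the ray r / f radians off the axis. A picture is of the moment at which its call begins. There is no depth.
- env.hand_in(): hands the job in; it is judged then, once.
The state is a dict: "t": time; "joint_pos": joint angles; "qd": joint speeds; "tau": joint torques, N m; "eef_pos": TCP position; "tcp_rot": TCP orientation; "ft_force": force on the tool from outside, world axes, zero at the start; "wrist_torque": the same for the moment, N m; "opening": finger opening in m; "finger_force": force on a finger pad.
Only numpy, scipy, OpenCV 4.12 (cv2) and the standard library are available. Lean on these libraries where they do the work, as an engineer would, in place of code of your own. Each camera call takes 0.05 s, during which the arm holds its last target. There are 200 camera calls.

## Working session

There is one attempt and no reset: what is moved stays moved. The work goes in short steps, Python scripts to look and compute and a tool call to move; the robot and the scene stay as the last step left them, time stands still between calls to the robot, and variables do not carry over. Pictures are saved under pics/ and viewed, at most 10 in all, crops included, and the job is handed in when it is done.

Besides the shell and the picture viewer there is one more tool, called after ">>>" by a JSON object that holds its "fn" and its "kwargs". drive_tool: Moves the arm, as the interface text tells. Its arguments: {"type":"object","properties":{"increments":{"type":"array"},"force":{"type":"number"}},"required":["increments"]}

```bash
mkdir -p pics; ls; python3 - <<'E'
from station import env
import cv2,json
import pickle
d={}
for n in("top","side","wrist"):
    f=env.grab_frame(n);d[n]=f;cv2.imwrite(f"pics/{n}0.png",f["frame"][:,:,::-1])
    print(n,f["fx"],f["fy"],f["cx"],f["cy"],f["R"],f["t"])
pickle.dump(d,open("f0.pkl","wb"))
print(env.sense())
E
```

```text
pics
top 515.2569419636299 515.2569419636299 283.1631858784917 206.5888666427789 [[-0.00158432 -0.99999666 -0.00204275]
 [-0.98305069  0.00193196 -0.18332378]
 [ 0.18332711  0.00171768 -0.98305047]] [0.09622257 0.54469098 1.35062313]
side 479.5465099065375 479.5465099065375 279.3918103704003 218.30268470173587 [[ 0.96129849 -0.27527893 -0.01125765]
 [-0.18731029 -0.62304718 -0.75942548]
 [ 0.20203979  0.73214324 -0.65049689]] [-0.48257871  0.19256843  0.96274961]
wrist 325.19226210127806 325.19226210127806 281.0581589267247 209.14663082807937 [[ 3.36179366e-01  9.41797498e-01 -9.52252554e-04]
 [ 9.04598834e-01 -3.22619424e-01  2.78599455e-01]
 [ 2.62077054e-01 -9.45207947e-02 -9.60406912e-01]] [-0.54994788 -0.03314139  0.39147231]
{'t': 0.15, 'joint_pos': array([ 6.55692216e+01,  2.01159709e+01,  9.46669801e+01, -6.36318527e-04,
        6.52677050e+01, -4.84620413e+00]), 'qd': array([-0.0003368 ,  0.01672831, -0.11128008, -0.00057172,  0.01753178,
       -0.0831495 ]), 'tau': array([ 9.88731372e-04, -4.97460723e+01, -2.85343570e+01,  6.99720369e-02,
        2.46675883e-02, -1.28604888e-04]), 'eef_pos': array([0.18421876, 0.51795125, 0.21824756]), 'tcp_rot': array([[-9.42149280e-01,  3.35193388e-01, -3.56479195e-04],
       [ 3.35193572e-01,  9.42148935e-01, -8.09122253e-04],
       [ 6.46440641e-05, -8.81803482e-04, -9.99999609e-01]]), 'ft_force': array([-0.74274175, -0.06178578,  0.01369025]), 'wrist_torque': array([0.02117355, 0.00745694, 0.00309709]), 'finger_force': 0.0, 'opening': 0.09281594886865245}
```

View pics/top0.png

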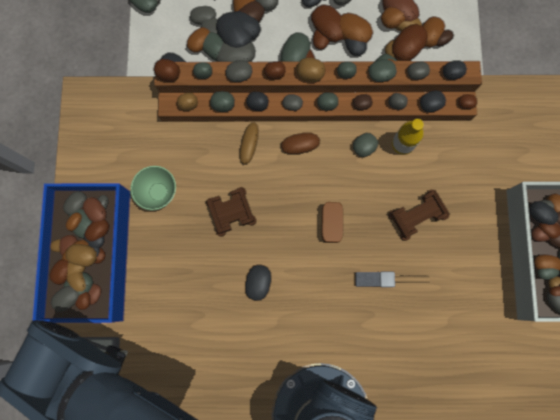

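View pics/side0.png

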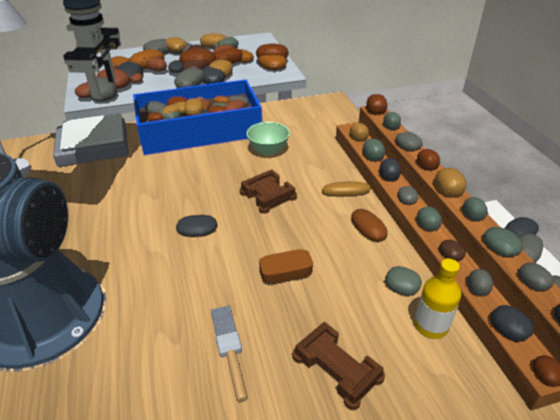

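The top view shows the stone at about (333,222) with its long axis near world x. The long stand is at (419,214), the square stand at (231,211) and the brush at (390,279). The side view agrees. Next I measure the stone and stand outlines.

```bash
cat > h.py <<'E'
import numpy as np, cv2, pickle
def ray(f,uv,z,fish=False):
    "pixels (N,2) -> world points on plane z"
    uv=np.atleast_2d(uv).astype(float)
    d=np.c_[(uv[:,0]-f["cx"])/f["fx"],(uv[:,1]-f["cy"])/f["fy"]]
    r=np.linalg.norm(d,axis=1)+1e-12
    D=np.c_[d*(np.sin(r)/r)[:,None],np.cos(r)] if fish else np.c_[d,np.ones(len(d))]
    C=-f["R"].T@f["t"]; W=D@f["R"]
    return C+W*((z-C[2])/W[:,2])[:,None]
def proj(f,X,fish=False):
    c=np.atleast_2d(X)@f["R"].T+f["t"]
    if fish:
        rho=np.linalg.norm(c[:,:2],axis=1)+1e-12
        k=np.arctan2(rho,c[:,2])/rho
        p=c[:,:2]*k[:,None]
    else: p=c[:,:2]/c[:,2:]
    return p*[f["fx"],f["fy"]]+[f["cx"],f["cy"]]
E
python3 - <<'E'
from h import *
d=pickle.load(open("f0.pkl","rb"));f=d["top"];im=f["frame"]
hsv=cv2.cvtColor(im,cv2.COLOR_RGB2HSV)
print(hsv[222,333],hsv[214,419],hsv[240,360],im[222,333],im[214,419])
print(ray(f,[[333,222]],.041),ray(f,[[419,214]],.03),ray(f,[[365,144],[410,140],[390,279],[300,143]],0.02))
c=cv2.resize(im[180:260,310:460],None,fx=5,fy=5,interpolation=cv2.INTER_CUBIC)
w=d["wrist"]["frame"]
out=np.zeros((830,800,3),np.uint8)
cv2.imwrite("pics/crop1.png",c[:,:,::-1])
E
```

```text
[ 12 128 136] [ 11 137  80] [ 17 110 146] [136  96  68] [80 53 37]
[[ 0.50368304 -0.04032075  0.041     ]] [[ 0.52720369 -0.27831781  0.03      ]] [[ 0.73107494 -0.13761939  0.02      ]
 [ 0.74263939 -0.26602991  0.02      ]
 [ 0.35056175 -0.1936016   0.02      ]
 [ 0.73444724  0.04712468  0.02      ]]
```

View pics/crop1.png

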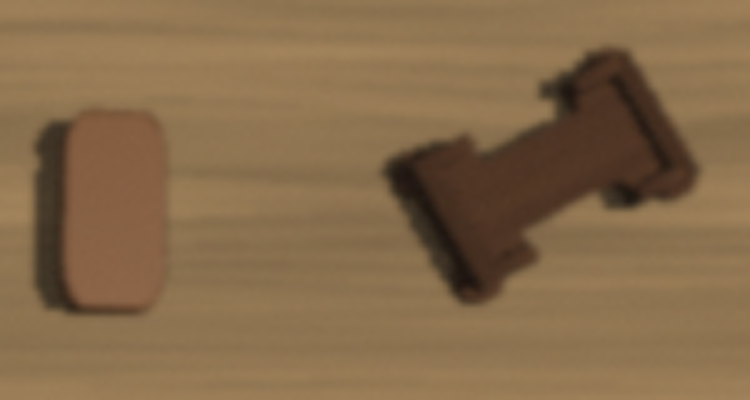

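The crop shows the stone at crop (115,210) and the long stand at crop (541,177), with its axis about 62° from the stone's axis. I'll move over them for a close wrist view.

>>> {"fn": "drive_tool", "kwargs": {"increments": [[[0.28, -0.5, 0.1], [0, 0, 0.05], 1], [[0.56, -1, 0.2], [0, 0, 0.11], 1]]}}

```text
t: 0.4
eef_pos: [0.2293, 0.4371, 0.2344]
tcp_rot: [[-0.986, 0.164, -0.0], [0.164, 0.986, -0.001], [0.0, -0.001, -1.0]]
ft_force: [1.2, -0.3, 0.3]
opening: 0.0928
finger_force: 0.0
```

>>> {"fn": "drive_tool", "kwargs": {"increments": [[[0.28, -0.5, 0.1], [0, 0, 0.05], 1], [[0.56, -1, 0.2], [0, 0, 0.11], 1]]}}

```text
t: 0.65
eef_pos: [0.2743, 0.3568, 0.2508]
tcp_rot: [[-1.0, -0.007, -0.0], [-0.007, 1.0, -0.0], [0.0, -0.0, -1.0]]
ft_force: [0.6, -0.1, 0.2]
opening: 0.0933
finger_force: 0.0
```

>>> {"fn": "drive_tool", "kwargs": {"increments": [[[0.28, -0.5, 0.1], [0, 0, 0], 1], [[0.56, -1, 0.2], [0, 0, 0], 1]]}}

```text
t: 0.9
eef_pos: [0.3191, 0.2768, 0.2669]
tcp_rot: [[-1.0, -0.004, 0.0], [-0.004, 1.0, 0.0], [-0.0, 0.0, -1.0]]
ft_force: [-0.7, 0.3, 0.4]
opening: 0.093
finger_force: 0.0
```

>>> {"fn": "drive_tool", "kwargs": {"increments": [[[0.28, -0.5, 0.1], [0, 0, 0], 1], [[0.56, -1, 0.2], [0, 0, 0], 1]]}}

```text
t: 1.15
eef_pos: [0.364, 0.1968, 0.2829]
tcp_rot: [[-1.0, -0.004, 0.0], [-0.004, 1.0, 0.0], [-0.0, 0.0, -1.0]]
ft_force: [1.8, 0.6, 0.4]
opening: 0.0927
finger_force: 0.0
```

>>> {"fn": "drive_tool", "kwargs": {"increments": [[[0.28, -0.5, 0.1], [0, 0, 0], 1], [[0.56, -1, 0.2], [0, 0, 0], 1]]}}

```text
t: 1.4
eef_pos: [0.4088, 0.1168, 0.2989]
tcp_rot: [[-1.0, -0.004, 0.0], [-0.004, 1.0, 0.0], [-0.0, 0.0, -1.0]]
ft_force: [0.4, -0.3, -0.2]
opening: 0.0928
finger_force: 0.0
```

>>> {"fn": "drive_tool", "kwargs": {"increments": [[[0.28, -0.5, 0], [0, 0, 0], 1], [[0.56, -1, 0], [0, 0, 0], 1]]}}

```text
t: 1.65
eef_pos: [0.4536, 0.0367, 0.2987]
tcp_rot: [[-1.0, -0.004, 0.0], [-0.004, 1.0, 0.0], [-0.0, 0.0, -1.0]]
ft_force: [1.2, 0.5, 0.5]
opening: 0.0929
finger_force: 0.0
```

>>> {"fn": "drive_tool", "kwargs": {"increments": [[[0, -0.5, 0], [0, 0, 0], 1], [[0, -1, 0], [0, 0, 0], 1]]}}

```text
t: 1.9
eef_pos: [0.453, -0.0432, 0.2984]
tcp_rot: [[-1.0, -0.004, -0.0], [-0.004, 1.0, 0.0], [0.0, 0.0, -1.0]]
ft_force: [-0.1, 0.7, 0.1]
opening: 0.0933
finger_force: 0.0
```

>>> {"fn": "drive_tool", "kwargs": {"increments": [[[0, -0.5, 0], [0, 0, 0], 1], [[0, -1, 0], [0, 0, 0], 1], [[0, -1, 0], [0, 0, 0], 1], [[0, -1, 0], [0, 0, 0], 1]]}}

```text
t: 2.4
eef_pos: [0.453, -0.1214, 0.2985]
tcp_rot: [[-1.0, -0.003, -0.0], [-0.003, 1.0, 0.0], [0.0, 0.0, -1.0]]
ft_force: [0.2, -0.6, 0.7]
opening: 0.093
finger_force: 0.0
```

```bash
python3 - <<'E'
from station import env
from h import *
d={n:env.grab_frame(n) for n in("top","side","wrist")}
pickle.dump(d,open("f1.pkl","wb"))
s=env.sense();print(s["t"],s["joint_pos"],s["eef_pos"],s["tcp_rot"])
f=d["wrist"];cv2.imwrite("pics/w1.png",f["frame"][:,:,::-1])
print(-f["R"].T@f["t"],f["R"])
print(proj(f,[[.504,-.040,.041],[.527,-.278,.034]],True))
E
```

```text
2.55 [-2.06398623e+01  7.02687578e+00  9.98592011e+01  7.62287330e-03
  7.31119948e+01 -1.10926901e+02] [ 0.45317134 -0.12096874  0.29867002] [[-9.99987641e-01 -4.97110927e-03  7.63732284e-05]
 [-4.97110106e-03  9.99987638e-01  1.07270844e-04]
 [-7.69055394e-05  1.06889859e-04 -9.99999991e-01]]
[ 0.3766456  -0.12112219  0.46512305] [[-3.67398221e-03  9.99993251e-01  5.58770406e-07]
 [ 9.60409812e-01  3.52839672e-03  2.78568742e-01]
 [ 2.78566860e-01  1.02399325e-03 -9.60416293e-01]]
[[339.6336372  212.37937665]
 [172.99555211 225.44971524]]
```

View pics/w1.png

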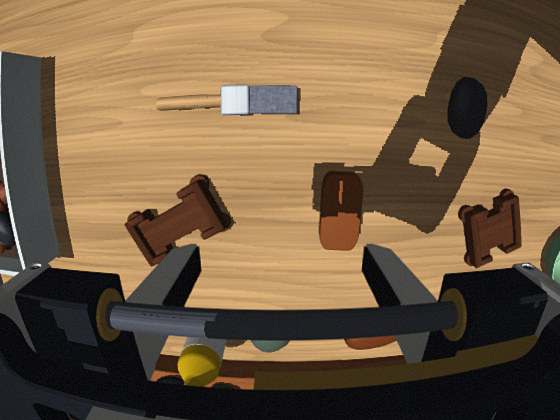

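The wrist view shows the stone at (341,211), matching the top-camera prediction to about 1 px. The long stand is at about (180,220). I'll fit stone and stand models to the masks in all three views.

```bash
cat > fit.py <<'E'
from h import *
from scipy.optimize import minimize
def box(x0,x1,y0,y1,z0,z1): return np.array([[x,y,z] for x in(x0,x1) for y in(y0,y1) for z in(z0,z1)])
STAND=[box(-.06,.06,-.022,.022,0,.024)]+[box(*sorted((s*.0705,s*.056)),-.033,.033,0,.034) for s in(1,-1)]+\
 [box(*sorted((s*.0705,s*.046)),*sorted((t*.0405,t*.0295)),0,.034) for s in(1,-1) for t in(1,-1)]
STAND+=[box(*sorted((s*.0705,s*.044)),-.0385,.0385,0,.024) for s in(1,-1)]
STONE=[np.r_[box(-.055,.055,-.020,.020,.041,.041),box(-.047,.047,-.028,.028,.041,.041),box(-.053,.053,-.018,.018,.02,.02),box(-.045,.045,-.028,.028,.015,.015),box(-.03,.03,-.012,.012,0,0)]]
S=4
def sil(f,parts,p,fish,roi):
    u0,v0,u1,v1=roi;m=np.zeros(((v1-v0)*S,(u1-u0)*S),np.uint8)
    c,s=np.cos(p[2]),np.sin(p[2]);R=np.array([[c,-s,0],[s,c,0],[0,0,1]])
    for b in parts:
        q=((proj(f,b@R.T+[p[0],p[1],0],fish)-[u0,v0]+.5)*S-.5)
        h=cv2.convexHull(q.astype(np.float32)).reshape(-1,2)
        cv2.fillConvexPoly(m,np.round(h*16).astype(np.int32),255,shift=4)
    return cv2.resize(m,(u1-u0,v1-v0),interpolation=cv2.INTER_AREA)/255.
def fit(f,parts,p0,fish,mask,roi):
    u0,v0,u1,v1=roi;M=mask[v0:v1,u0:u1].astype(float)
    cost=lambda q:np.abs(sil(f,parts,[p0[0]+q[0],p0[1]+q[1],p0[2]+q[2]*15],fish,roi)-M).sum()/M.sum()
    x0=np.zeros(3);best=None
    for st in(.008,.003,.001):
        sim=np.vstack([x0,x0+[st,0,0],x0+[0,st,0],x0+[0,0,st]])
        r=minimize(cost,x0,method="Nelder-Mead",options=dict(initial_simplex=sim,xatol=5e-5,fatol=1e-4));x0=r.x
    return [p0[0]+x0[0],p0[1]+x0[1],p0[2]+x0[2]*15],r.fun
def roi_of(f,p,fish,rad=.1):
    q=proj(f,[[p[0]+a,p[1]+b,z] for a in(-rad,rad) for b in(-rad,rad) for z in (0,.04)],fish)
    a=np.clip(q.min(0),0,[559,419]).astype(int);b=np.clip(q.max(0),1,[560,420]).astype(int)
    return (*a,*b)
def biggest(m):
    m=cv2.morphologyEx(m.astype(np.uint8),cv2.MORPH_OPEN,np.ones((2,2),np.uint8))
    n,l,st,_=cv2.connectedComponentsWithStats(m)
    return l==1+np.argmax(st[1:,4])
E
python3 - <<'E'
from fit import *
for fn in("f0.pkl","f1.pkl"):
  d=pickle.load(open(fn,"rb"))
  for n in("top","side","wrist"):
    if fn=="f0.pkl" and n=="wrist":continue
    f=d[n];im=f["frame"].astype(int);hsv=cv2.cvtColor(f["frame"],cv2.COLOR_RGB2HSV).astype(int)
    for nm,parts,p,rad in(("stand",STAND,(.527,-.278,np.radians(-62)),.085),("stone",STONE,(.504,-.04,0),.07)):
        fish=n=="wrist";roi=roi_of(f,p,fish,rad)
        u0,v0,u1,v1=roi
        r=im[...,0]/(im[...,2]+1.)
        rr=r[v0:v1,u0:u1]; t,_=cv2.threshold(np.clip(rr*50,0,255).astype(np.uint8),0,255,cv2.THRESH_OTSU)
        m=np.zeros(r.shape,bool)
        m[v0:v1,u0:u1]=biggest((rr*50>t)) if nm=="stone" else biggest((im[v0:v1,u0:u1,0]<105)&(rr*50>60))
        res,c=fit(f,parts,p,fish,m,roi)
        print(fn,n,nm,roi,"thr",t/50,m.sum(),"pose",np.round(res[:2],4),np.degrees(res[2]).round(2),"cost",round(c,3))
        s=sil(f,parts,res,fish,roi)
        cv2.imwrite(f"dbg_{fn[:2]}_{n}_{nm}.png",np.hstack([f["frame"][v0:v1,u0:u1,::-1],cv2.merge([m[v0:v1,u0:u1].astype(np.uint8)*255]*2+[(s*255).astype(np.uint8)])]))
tiles=[cv2.resize(cv2.imread(f"dbg_f1_{n}_{o}.png"),(400,190)) for n in("top","side","wrist") for o in("stand","stone")]
cv2.imwrite("pics/dbg.png",np.vstack([np.hstack(tiles[i:i+2]) for i in(0,2,4)]))
E
```

```text
f0.pkl top stand (np.int64(384), np.int64(183), np.int64(452), np.int64(246)) thr 1.9 1500 pose [ 0.5261 -0.2793] -62.56 cost 0.181
f0.pkl top stone (np.int64(306), np.int64(196), np.int64(359), np.int64(249)) thr 1.84 823 pose [ 0.5023 -0.0408] -1.4 cost 0.042
f0.pkl side stand (np.int64(276), np.int64(305), np.int64(403), np.int64(420)) thr 2.28 2539 pose [ 0.5294 -0.2857] -62.67 cost 0.467
f0.pkl side stone (np.int64(245), np.int64(234), np.int64(328), np.int64(307)) thr 2.92 1276 pose [ 0.5054 -0.0413] -2.46 cost 0.114
f1.pkl top stand (np.int64(384), np.int64(183), np.int64(452), np.int64(246)) thr 1.16 55 pose [ 0.5192 -0.2719] -52.71 cost 21.255
f1.pkl top stone (np.int64(306), np.int64(196), np.int64(359), np.int64(249)) thr 1.34 2413 pose [ 0.4906 -0.0279] 22.82 cost 0.642
f1.pkl side stand (np.int64(276), np.int64(305), np.int64(403), np.int64(420)) thr 2.2 1592 pose [ 0.526  -0.2862] -63.34 cost 1.218
f1.pkl side stone (np.int64(245), np.int64(234), np.int64(328), np.int64(307)) thr 2.8 910 pose [ 0.5093 -0.0418] -2.03 cost 0.562
f1.pkl wrist stand (np.int64(113), np.int64(162), np.int64(235), np.int64(281)) thr 2.18 4556 pose [ 0.5282 -0.2764] -63.23 cost 0.148
f1.pkl wrist stone (np.int64(287), np.int64(157), np.int64(391), np.int64(258)) thr 2.58 2595 pose [ 0.5062 -0.0351] 1.38 cost 0.222
```

View pics/dbg.png

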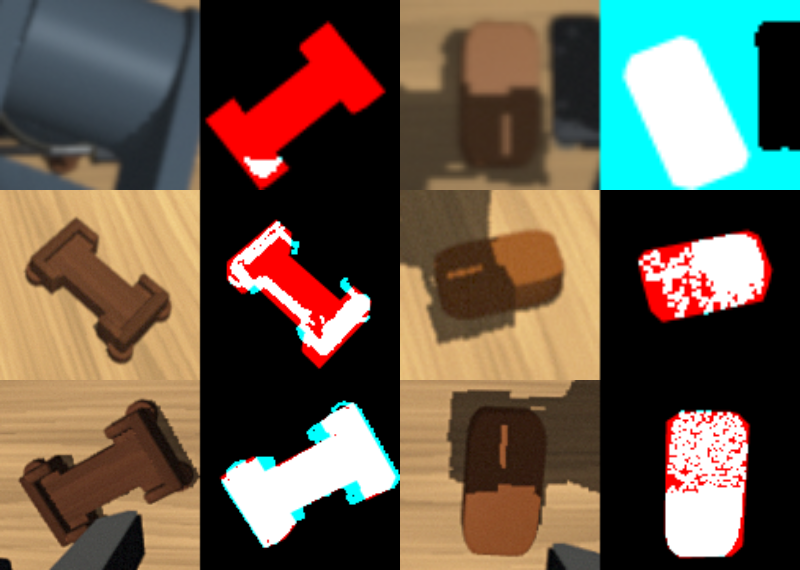

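The top-camera stone fit is clean: about (0.503, -0.041), yaw about -1.7°. The stand comes out near (0.527, -0.278) at -63°, but a finger partly covers it. I'll take two cleaner wrist views of the stand at different yaws.

>>> {"fn": "drive_tool", "kwargs": {"increments": [[[-0.3, -0.5, 0], [0, 0, 0], 1], [[-0.5, -1, 0], [0, 0, 0], 1]]}}

```text
t: 2.8
eef_pos: [0.4127, -0.2018, 0.2988]
tcp_rot: [[-1.0, -0.006, 0.0], [-0.006, 1.0, -0.0], [-0.0, -0.0, -1.0]]
ft_force: [0.9, -0.3, 0.7]
opening: 0.0929
finger_force: 0.0
```

>>> {"fn": "drive_tool", "kwargs": {"increments": [[[0, -0.5, 0], [0, 0, 0], 1], [[0, -0.75, 0], [0, 0, 0], 1], [[0, -0.75, 0], [0, 0, 0], 1], [[0, -0.75, 0], [0, 0, 0], 1], [[0, -0.75, 0], [0, 0, 0], 1]]}}

```text
t: 3.42
eef_pos: [0.4133, -0.2608, 0.2987]
tcp_rot: [[-1.0, -0.005, 0.0], [-0.005, 1.0, 0.0], [-0.0, 0.0, -1.0]]
ft_force: [0.1, -0.2, 0.3]
opening: 0.0929
finger_force: 0.0
```

```bash
python3 - <<'E'
from station import env
from h import *
pickle.dump(dict(wrist=env.grab_frame("wrist"),s=env.sense()),open("f2.pkl","wb"))
s=env.sense();print(s["t"],s["joint_pos"],s["eef_pos"])
E
```

```text
3.475 [-3.77321299e+01  9.25564331e+00  9.72454811e+01  3.57498988e-03
  7.34958572e+01 -1.28012881e+02] [ 0.41330963 -0.26099614  0.29872472]
```

>>> {"fn": "drive_tool", "kwargs": {"increments": [[[0.2, 0.1, 0], [0, 0, -0.1], 1], [[0.3, 0.2, 0], [0, 0, -0.2], 1], [[0.5, 0.3, 0], [0, 0, -0.3], 1], [[0.7, 0.4, 0], [0, 0, -0.4], 1], [[0.9, 0.45, 0], [0, 0, -0.5], 1], [[1, 0.45, 0], [0, 0, -0.6], 1], [[1, 0.45, 0], [0, 0, -0.68], 1], [[1, 0.45, 0], [0, 0, -0.68], 1], [[1, 0.45, 0], [0, 0, -0.68], 1], [[1, 0.45, 0], [0, 0, -0.68], 1]]}}

```text
t: 4.72
eef_pos: [0.4931, -0.2257, 0.2987]
tcp_rot: [[-0.486, 0.874, 0.0], [0.874, 0.486, -0.0], [-0.0, 0.0, -1.0]]
ft_force: [-0.9, -0.2, -0.2]
opening: 0.093
finger_force: 0.0
```

```bash
python3 - <<'E'
from station import env
from h import *
pickle.dump(dict(wrist=env.grab_frame("wrist"),s=env.sense()),open("f3.pkl","wb"))
s=env.sense();print(s["t"],s["joint_pos"],s["eef_pos"],s["tcp_rot"])
a=pickle.load(open("f2.pkl","rb"))["wrist"];b=pickle.load(open("f3.pkl","rb"))["wrist"]
o=[]
for f in(a,b):
    u,v=proj(f,[[.527,-.278,.02]],True)[0].astype(int);print(u,v)
    u=np.clip(u,90,470);v=np.clip(v,90,330)
    o.append(cv2.resize(f["frame"][v-90:v+90,u-90:u+90],(400,400),interpolation=cv2.INTER_CUBIC))
cv2.imwrite("pics/st.png",np.hstack(o)[:,:,::-1])
E
```

```text
4.775 [-2.95231195e+01  1.52231787e+01  8.97803847e+01 -5.25251043e-04
  7.49933331e+01 -5.86061329e+01] [ 0.49306639 -0.22579043  0.29869401] [[-4.86078383e-01  8.73915216e-01  4.27710967e-05]
 [ 8.73915215e-01  4.86078384e-01 -3.43975069e-05]
 [-5.08506103e-05  2.06584277e-05 -9.99999998e-01]]
269 248
283 215
```

View pics/st.png

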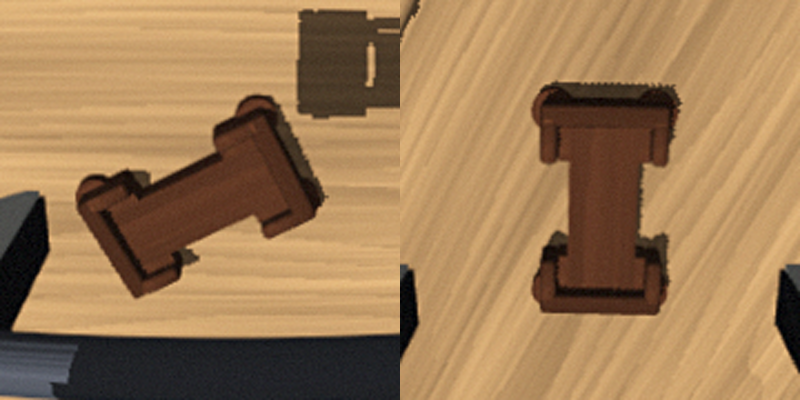

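The crops show the stand unobstructed. At crop right (603,200), the claws reach about 38 mm in from the outer ends. I'll refit with a better model.

```bash
python3 - <<'E'
import fit
from fit import *
def model(c,z0,fr):
    P=[box(-.06,.06,-.022,.022,0,.024)]+[box(*sorted((s*.0705,s*.056)),-.0405+fr,.0405-fr,0,.034) for s in(1,-1)]
    P+=[box(*sorted((s*.069,s*c)),*sorted((t*.0405,t*.0295)),z0,.034) for s in(1,-1) for t in(1,-1)]
    P+=[box(*sorted((s*.0705,s*.044)),-.034,.034,0,.024) for s in(1,-1)]
    return P
tiles=[]
F=[("top",pickle.load(open("f0.pkl","rb"))["top"]),("w1",pickle.load(open("f1.pkl","rb"))["wrist"]),("w2",pickle.load(open("f2.pkl","rb"))["wrist"]),("w3",pickle.load(open("f3.pkl","rb"))["wrist"]),("side",pickle.load(open("f0.pkl","rb"))["side"])]
for n,f in F:
    p=(.527,-.278,np.radians(-62.9));fish=n[0]=="w";roi=roi_of(f,p,fish,.09);u0,v0,u1,v1=roi
    sub=f["frame"][v0:v1,u0:u1].astype(float);lab=cv2.cvtColor(f["frame"][v0:v1,u0:u1],cv2.COLOR_RGB2LAB).astype(int)
    a=lab[...,1]; rr=sub[...,0]/(sub[...,1]+1)
    # wood/shadow vs red wood: R/G ratio
    x=np.clip((rr-1)*200,0,255).astype(np.uint8);t,_=cv2.threshold(x,0,255,cv2.THRESH_OTSU)
    m=np.zeros(f["frame"].shape[:2],bool)
    k=biggest(cv2.morphologyEx(((x>t)&(sub[...,0]<(125 if n!="side" else 130))).astype(np.uint8),cv2.MORPH_CLOSE,np.ones((3,3),np.uint8)))
    m[v0:v1,u0:u1]=k
    for c,z0 in((.032,.02),(.032,0)):
        P=model(c,z0,.002);res,cost=fit.fit(f,P,p,fish,m,roi)
        print(n,c,z0,t,k.sum(),np.round(res[:2],4),np.degrees(res[2]).round(2),round(cost,3))
    s=sil(f,P,res,fish,roi)
    tiles.append(cv2.resize(np.hstack([sub[...,::-1].astype(np.uint8),cv2.merge([k.astype(np.uint8)*255]*2+[(s*255).astype(np.uint8)])]),(400,200)))
tiles.append(tiles[0]*0)
cv2.imwrite("pics/dbg2.png",np.vstack([np.hstack(tiles[i:i+2]) for i in(0,2,4)]))
E
```

```text
Traceback (most recent call last):
AttributeError: 'function' object has no attribute 'fit'
```

```bash
cat > st.py <<'E'
from fit import *
def model(c,z0,fr):
    P=[box(-.06,.06,-.022,.022,0,.024)]+[box(*sorted((s*.0705,s*.056)),-.0405+fr,.0405-fr,0,.034) for s in(1,-1)]
    P+=[box(*sorted((s*.069,s*c)),*sorted((t*.0405,t*.0295)),z0,.034) for s in(1,-1) for t in(1,-1)]
    P+=[box(*sorted((s*.0705,s*.044)),-.034,.034,0,.024) for s in(1,-1)]
    return P
tiles=[]
F=[("top",pickle.load(open("f0.pkl","rb"))["top"]),("w1",pickle.load(open("f1.pkl","rb"))["wrist"]),("w2",pickle.load(open("f2.pkl","rb"))["wrist"]),("w3",pickle.load(open("f3.pkl","rb"))["wrist"]),("side",pickle.load(open("f0.pkl","rb"))["side"])]
for n,f in F:
    p=(.527,-.278,np.radians(-62.9));fish=n[0]=="w";roi=roi_of(f,p,fish,.09);u0,v0,u1,v1=roi
    sub=f["frame"][v0:v1,u0:u1].astype(float)
    rr=sub[...,0]/(sub[...,1]+1)
    x=np.clip((rr-1)*200,0,255).astype(np.uint8);t,_=cv2.threshold(x,0,255,cv2.THRESH_OTSU)
    m=np.zeros(f["frame"].shape[:2],bool)
    k=biggest(cv2.morphologyEx(((x>t)&(sub[...,0]<125)).astype(np.uint8),cv2.MORPH_CLOSE,np.ones((3,3),np.uint8)))
    m[v0:v1,u0:u1]=k
    for c,z0 in((.032,.02),(.032,0)):
        P=model(c,z0,.002);res,cost=fit(f,P,p,fish,m,roi)
        print(n,c,z0,t,k.sum(),np.round(res[:2],4),np.degrees(res[2]).round(2),round(cost,3))
    s=sil(f,P,res,fish,roi)
    tiles.append(cv2.resize(np.hstack([sub[...,::-1].astype(np.uint8),cv2.merge([k.astype(np.uint8)*255]*2+[(s*255).astype(np.uint8)])]),(400,200)))
tiles.append(tiles[0]*0)
cv2.imwrite("pics/dbg2.png",np.vstack([np.hstack(tiles[i:i+2]) for i in(0,2,4)]))
E
python3 st.py
```

```text
top 0.032 0.02 67.0 1199 [ 0.5258 -0.2827] -61.73 0.175
top 0.032 0 67.0 1199 [ 0.5257 -0.2827] -61.69 0.19
w1 0.032 0.02 92.0 4161 [ 0.5292 -0.2781] -62.94 0.123
w1 0.032 0 92.0 4161 [ 0.5295 -0.2788] -63.23 0.125
w2 0.032 0.02 94.0 4392 [ 0.5284 -0.2787] -62.69 0.101
w2 0.032 0 94.0 4392 [ 0.5295 -0.2785] -62.7 0.098
w3 0.032 0.02 95.0 4665 [ 0.5305 -0.2796] -61.81 0.104
w3 0.032 0 95.0 4665 [ 0.5307 -0.2802] -62.26 0.108
side 0.032 0.02 84.0 3199 [ 0.5293 -0.2863] -62.11 0.116
side 0.032 0 84.0 3199 [ 0.5297 -0.2851] -61.55 0.128
```

View pics/dbg2.png

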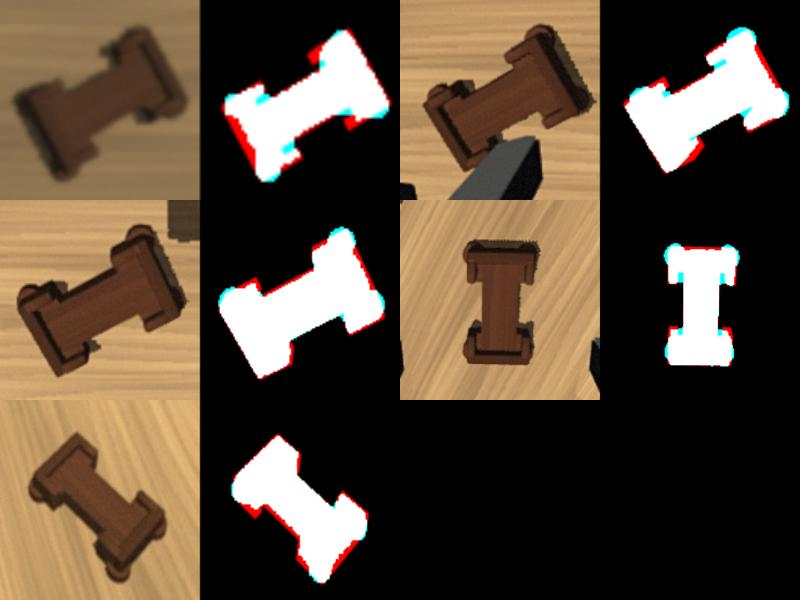

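The wrist fits agree on about (0.529, -0.279), -62.5°, while top and side differ by a few mm. I'll take one more view turned by a half turn so the camera bias cancels.

>>> {"fn": "drive_tool", "kwargs": {"increments": [[[0, -0.05, 0], [0, 0, -0.1], 1], [[0.1, -0.1, 0], [0, 0, -0.2], 1], [[0.2, -0.2, 0], [0, 0, -0.3], 1], [[0.2, -0.3, 0], [0, 0, -0.4], 1], [[0.3, -0.4, 0], [0, 0, -0.5], 1], [[0.3, -0.5, 0], [0, 0, -0.6], 1], [[0.4, -0.6, 0], [0, 0, -0.7], 1], [[0.4, -0.7, 0], [0, 0, -0.8], 1], [[0.45, -0.7, 0], [0, 0, -0.9], 1], [[0.45, -0.7, 0], [0, 0, -1], 1]]}}

```text
t: 6.02
eef_pos: [0.5292, -0.2819, 0.2985]
tcp_rot: [[0.877, 0.481, -0.0], [0.481, -0.877, 0.0], [-0.0, -0.0, -1.0]]
ft_force: [-0.0, -0.1, 0.8]
opening: 0.0928
finger_force: 0.0
```

>>> {"fn": "drive_tool", "kwargs": {"increments": [[[0, -0.05, 0], [0, 0, -0.1], 1], [[0.1, -0.1, 0], [0, 0, -0.2], 1], [[0.2, -0.2, 0], [0, 0, -0.3], 1], [[0.2, -0.3, 0], [0, 0, -0.4], 1], [[0.3, -0.4, 0], [0, 0, -0.5], 1], [[0.3, -0.5, 0], [0, 0, -0.6], 1], [[0.4, -0.6, 0], [0, 0, -0.7], 1], [[0.45, -0.65, 0], [0, 0, -0.8], 1], [[0.45, -0.65, 0], [0, 0, -0.9], 1], [[0.45, -0.65, 0], [0, 0, -1], 1], [[0.45, -0.65, 0], [0, 0, -1], 1], [[0.45, -0.65, 0], [0, 0, -1], 1]]}}

```text
t: 7.52
eef_pos: [0.5651, -0.3338, 0.2986]
tcp_rot: [[0.488, -0.873, -0.0], [-0.873, -0.488, -0.0], [0.0, 0.0, -1.0]]
ft_force: [-0.7, 0.2, 0.4]
opening: 0.0931
finger_force: 0.0
```

```bash
python3 - <<'E'
from station import env
from h import *
pickle.dump(dict(wrist=env.grab_frame("wrist"),s=env.sense()),open("f4.pkl","wb"))
s=env.sense();print(s["t"],s["joint_pos"],s["eef_pos"],s["tcp_rot"])
E
sed -i 's/,("side"/,("w4",pickle.load(open("f4.pkl","rb"))["wrist"]),("side"/; s/^tiles.append.*//' st.py; python3 st.py
cat > corr.py <<'E'
# corners of a held/fixed outline in w3,w4: warp to metric top views at z=34mm and z=24mm for edge reading
from fit import *
yaw=np.radians(-62.4);c,s=np.cos(yaw),np.sin(yaw)
X,Y=np.meshgrid(np.arange(-.085,.085,.0005),np.arange(-.05,.05,.0005))
o=[]
for fn in("f3.pkl","f4.pkl"):
    f=pickle.load(open(fn,"rb"))["wrist"]
    for z in(.034,.024):
        P=np.c_[(.529+c*X-s*Y).ravel(),(-.280+s*X+c*Y).ravel(),np.full(X.size,z)]
        q=proj(f,P,True).astype(np.float32).reshape(*X.shape,2)
        im=cv2.remap(f["frame"],q[...,0],q[...,1],cv2.INTER_CUBIC)
        for k in range(0,X.shape[1],20): im[::4,k]=(255,255,0) if abs(X[0,k])<.0561 else (0,255,255)
        o.append(im)
cv2.imwrite("pics/met.png",np.vstack([np.hstack(o[:2]),np.hstack(o[2:])])[:,:,::-1])
E
python3 corr.py
```

```text
7.575 [-3.46340723e+01  2.81089068e+01  7.13821664e+01  9.56116733e-04
  8.05093220e+01  1.16171899e+02] [ 0.56510387 -0.33381524  0.2986343 ] [[ 4.87766284e-01 -8.72974256e-01  3.67931826e-06]
 [-8.72974256e-01 -4.87766284e-01  1.74622295e-05]
 [-1.34494294e-05 -1.17294369e-05 -1.00000000e+00]]
top 0.032 0.02 67.0 1199 [ 0.5258 -0.2827] -61.73 0.175
top 0.032 0 67.0 1199 [ 0.5257 -0.2827] -61.69 0.19
w1 0.032 0.02 92.0 4161 [ 0.5292 -0.2781] -62.94 0.123
w1 0.032 0 92.0 4161 [ 0.5295 -0.2788] -63.23 0.125
w2 0.032 0.02 94.0 4392 [ 0.5284 -0.2787] -62.69 0.101
w2 0.032 0 94.0 4392 [ 0.5295 -0.2785] -62.7 0.098
w3 0.032 0.02 95.0 4665 [ 0.5305 -0.2796] -61.81 0.104
w3 0.032 0 95.0 4665 [ 0.5307 -0.2802] -62.26 0.108
w4 0.032 0.02 95.0 4627 [ 0.5286 -0.2822] -61.91 0.108
w4 0.032 0 95.0 4627 [ 0.5288 -0.2823] -62.3 0.113
side 0.032 0.02 84.0 3199 [ 0.5293 -0.2863] -62.11 0.116
side 0.032 0 84.0 3199 [ 0.5297 -0.2851] -61.55 0.128
```

View pics/met.png

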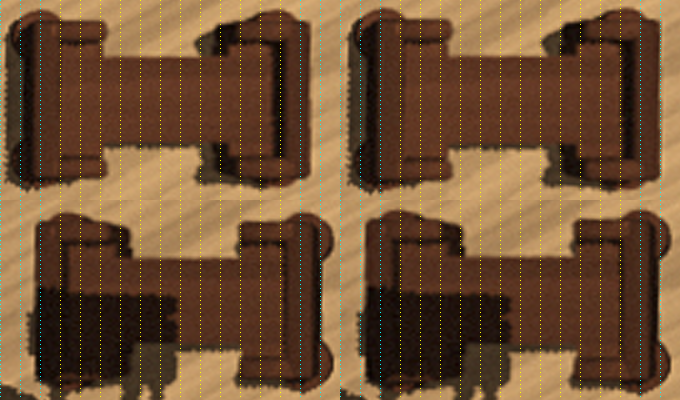

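The metric views, with 0.5 mm per pixel, read as follows:

| View | Inner edges (px) | Centre (px) |
|---|---|---|
| w3, z=34 | about 60 and 283 | 171.5 |
| w4, z=34 | about 65 and 288 | 176.5 |

The lateral centre is about 100 in both. I'll sharpen this with edge profiles.

```bash
python3 - <<'E'
from fit import *
yaw=np.radians(-62.2);c,s=np.cos(yaw),np.sin(yaw)
xs=np.arange(-.08,.08,.00025)
def prof(f,z,x,y):
    X,Y=np.meshgrid(x,y)
    P=np.c_[(.529+c*X-s*Y).ravel(),(-.280+s*X+c*Y).ravel(),np.full(X.size,z)]
    q=proj(f,P,True).astype(np.float32).reshape(*X.shape,2)
    return cv2.cvtColor(cv2.remap(f["frame"],q[...,0],q[...,1],cv2.INTER_LINEAR),cv2.COLOR_RGB2GRAY).astype(float)
def edges(g,ax,n=9):
    d=np.gradient(cv2.GaussianBlur(g[None],(9,1),2)[0]);i=[k for k in range(2,len(d)-2) if abs(d[k])==abs(d[k-2:k+3]).max() and abs(d[k])>.8]
    return [(round(ax[k]*1e3,1),round(d[k],1)) for k in i]
for fn in("f3.pkl","f4.pkl"):
    f=pickle.load(open(fn,"rb"))["wrist"]
    for y0,y1 in((-.018,-.004),(.004,.018)):
        print(fn,"x-profile y",y0,edges(prof(f,.034,xs,np.arange(y0,y1,.0005)).mean(0),xs))
    ys=np.arange(-.05,.05,.00025)
    for x0,x1 in((-.053,-.036),(-.02,.02),(.036,.053)):
        z=.024 if x0==-.02 else .034
        print(fn,"y-profile x",x0,z,edges(prof(f,z,np.arange(x0,x1,.0005),ys).mean(1),ys))
E
```

```text
f3.pkl x-profile y -0.018 [(np.float64(-73.5), np.float64(-4.7)), (np.float64(-68.0), np.float64(3.1)), (np.float64(-54.2), np.float64(2.0)), (np.float64(51.0), np.float64(-3.6)), (np.float64(58.0), np.float64(2.8)), (np.float64(69.5), np.float64(10.4))]
f3.pkl x-profile y 0.004 [(np.float64(-73.8), np.float64(-4.3)), (np.float64(-68.5), np.float64(3.2)), (np.float64(-54.7), np.float64(1.6)), (np.float64(51.3), np.float64(-3.4)), (np.float64(57.5), np.float64(2.3)), (np.float64(70.5), np.float64(9.4))]
f3.pkl y-profile x -0.053 0.034 [(np.float64(-39.7), np.float64(-11.4)), (np.float64(-37.0), np.float64(1.2)), (np.float64(-30.5), np.float64(-2.6)), (np.float64(-27.5), np.float64(3.9)), (np.float64(27.3), np.float64(-2.6)), (np.float64(30.0), np.float64(2.3)), (np.float64(36.8), np.float64(-1.3)), (np.float64(39.8), np.float64(7.6))]
f3.pkl y-profile x -0.02 0.024 [(np.float64(-26.0), np.float64(0.8)), (np.float64(-22.0), np.float64(-9.4)), (np.float64(24.5), np.float64(8.3))]
f3.pkl y-profile x 0.036 0.034 [(np.float64(-44.5), np.float64(-6.5)), (np.float64(-41.5), np.float64(-3.5))
[... 1120 characters left out ...]
loat64(44.0), np.float64(5.8))]
f4.pkl y-profile x -0.02 0.024 [(np.float64(-21.7), np.float64(-8.0)), (np.float64(-3.0), np.float64(-1.8)), (np.float64(21.5), np.float64(1.4)), (np.float64(26.0), np.float64(4.7)), (np.float64(43.0), np.float64(1.9)), (np.float64(45.8), np.float64(1.0))]
f4.pkl y-profile x 0.036 0.034 [(np.float64(-45.0), np.float64(1.0)), (np.float64(-39.5), np.float64(-11.9)), (np.float64(-30.2), np.float64(-2.1)), (np.float64(-27.2), np.float64(3.0)), (np.float64(-10.7), np.float64(0.9)), (np.float64(27.5), np.float64(-2.4)), (np.float64(30.3), np.float64(1.3)), (np.float64(37.8), np.float64(-1.6)), (np.float64(40.0), np.float64(1.6)), (np.float64(43.3), np.float64(8.1))]
```

Both views agree: the stand centre is (0.5294, -0.2810), yaw -62.3°. Now I'll go over the stone with the half-turned yaw and measure it the same way.

>>> {"fn": "drive_tool", "kwargs": {"increments": [[[0, 0.4, 0], [0, 0, 0.08], 1], [[0, 0.8, 0], [0, 0, 0.16], 1], [[0, 1, 0], [0, 0, 0.22], 1]]}}

```text
t: 7.95
eef_pos: [0.5651, -0.2524, 0.2988]
tcp_rot: [[0.757, -0.653, 0.0], [-0.653, -0.757, 0.0], [0.0, -0.0, -1.0]]
ft_force: [1.1, 0.1, -0.7]
opening: 0.0928
finger_force: 0.0
```

>>> {"fn": "drive_tool", "kwargs": {"increments": [[[0, 0.4, 0], [0, 0, 0.08], 1], [[0, 0.8, 0], [0, 0, 0.16], 1], [[0, 1, 0], [0, 0, 0.22], 1]]}}

```text
t: 8.32
eef_pos: [0.5651, -0.1724, 0.2988]
tcp_rot: [[0.934, -0.358, 0.0], [-0.358, -0.934, 0.0], [0.0, -0.0, -1.0]]
ft_force: [-0.8, 0.0, 0.5]
opening: 0.0927
finger_force: 0.0
```

>>> {"fn": "drive_tool", "kwargs": {"increments": [[[0, 0.4, 0], [0, 0, 0.08], 1], [[0, 0.8, 0], [0, 0, 0.16], 1], [[0, 1, 0], [0, 0, 0.216], 1]]}}

```text
t: 8.7
eef_pos: [0.5651, -0.0924, 0.2988]
tcp_rot: [[1.0, -0.027, 0.0], [-0.027, -1.0, 0.0], [0.0, -0.0, -1.0]]
ft_force: [0.1, 0.1, 0.5]
opening: 0.0929
finger_force: 0.0
```

>>> {"fn": "drive_tool", "kwargs": {"increments": [[[0, 0.4, 0], [0, 0, 0], 1], [[0, 0.7, 0], [0, 0, 0], 1], [[0, 0.7, 0], [0, 0, 0], 1], [[0, 0.7, 0], [0, 0, 0], 1], [[0, 0.7, 0], [0, 0, 0], 1]]}}

```text
t: 9.32
eef_pos: [0.5651, -0.0386, 0.2986]
tcp_rot: [[0.999, -0.034, 0.0], [-0.034, -0.999, -0.0], [0.0, 0.0, -1.0]]
ft_force: [-0.7, -0.5, 0.2]
opening: 0.0929
finger_force: 0.0
```

```bash
python3 - <<'E'
from station import env
from fit import *
d=dict(wrist=env.grab_frame("wrist"),s=env.sense());pickle.dump(d,open("f5.pkl","wb"))
s=env.sense();print(s["t"],s["joint_pos"],s["eef_pos"],s["tcp_rot"])
f=d["wrist"]
xs=np.arange(-.08,.08,.0005);X,Y=np.meshgrid(xs,np.arange(-.06,.06,.0005))
P=np.c_[(.503+X).ravel(),(-.041+Y).ravel(),np.full(X.size,.041)]
q=proj(f,P,True).astype(np.float32).reshape(*X.shape,2)
im=cv2.remap(f["frame"],q[...,0],q[...,1],cv2.INTER_CUBIC)
cv2.imwrite("pics/stone5.png",np.vstack([cv2.resize(f["frame"],(640,480)),])[:,:,::-1])
rr=im[...,0]/(im[...,2]+1.);x=np.clip(rr*50,0,255).astype(np.uint8);t,_=cv2.threshold(x,0,255,cv2.THRESH_OTSU)
m=biggest(x>t)
def span(mm,ax): 
    k=np.where(mm)[0];return (ax[k[0]]*1e3,ax[k[-1]]*1e3)
ys=np.arange(-.06,.06,.0005)
for xx in(-.03,-.02,-.01,0,.01,.02,.03): print("y span at x",xx,span(m[:,int((xx+.08)/.0005)],ys))
for yy in(-.015,-.005,.005,.015): print("x span at y",yy,span(m[int((yy+.06)/.0005)],xs))
E
```

```text
9.375 [-8.60928259e+00  1.79127570e+01  8.61981054e+01 -5.34754034e-03
  7.58883827e+01  8.33640628e+01] [ 0.56514473 -0.03855924  0.29861453] [[ 9.99407738e-01 -3.44118245e-02 -5.22743694e-07]
 [-3.44118244e-02 -9.99407734e-01 -9.14680598e-05]
 [ 2.62514873e-06  9.14318752e-05 -9.99999996e-01]]
y span at x -0.03 (np.float64(-21.999999999999964), np.float64(32.500000000000085))
y span at x -0.02 (np.float64(-22.499999999999964), np.float64(32.500000000000085))
y span at x -0.01 (np.float64(-22.999999999999964), np.float64(32.500000000000085))
y span at x 0 (np.float64(-23.499999999999964), np.float64(32.500000000000085))
y span at x 0.01 (np.float64(-23.499999999999964), np.float64(31.500000000000085))
y span at x 0.02 (np.float64(-23.499999999999964), np.float64(31.500000000000085))
y span at x 0.03 (np.float64(-23.999999999999964), np.float64(30.50000000000008))
x span at y -0.015 (np.float64(-47.49999999999997), np.float64(59.50000000000012))
x span at y -0.005 (np.float64(-50.49999999999998), np.float64(62.00000000000013))
x span at y 0.005 (np.float64(-49.99999999999997), np.float64(63.00000000000013))
x span at y 0.015 (np.float64(-49.99999999999997), np.float64(63.00000000000013))
```

View pics/stone5.png

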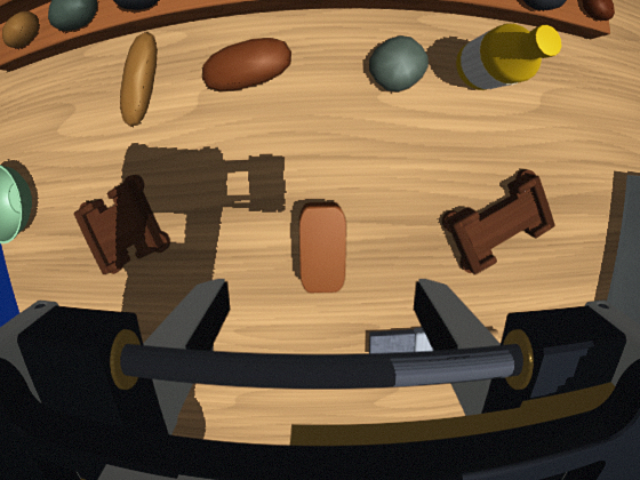

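The wrist view shows the stone clear of shadow, at (322,247) in the 640-wide image. Its centre is about (0.508, -0.0365), yaw -1.9°. The plan:

1. Grip it tilted 45° inward.
2. Turn it -90° and stand it upright.
3. Regrip from the crown side.
4. Turn it -90° again into the stand.

>>> {"fn": "drive_tool", "kwargs": {"increments": [[[0, 0, -0.3], [0.003, 0.08, 0], 1], [[0, 0.03, -0.6], [0.005, 0.16, 0], 1], [[0, 0.03, -0.9], [0.008, 0.25, 0], 1]]}}

```text
t: 9.75
eef_pos: [0.5653, -0.0359, 0.2264]
tcp_rot: [[0.922, -0.034, -0.386], [-0.032, -0.999, 0.012], [-0.386, 0.001, -0.923]]
ft_force: [0.1, -0.5, 0.4]
opening: 0.0933
finger_force: 0.0
```

>>> {"fn": "drive_tool", "kwargs": {"increments": [[[0, 0, -0.3], [0.003, 0.08, 0], 1], [[0, 0, -0.6], [0.005, 0.16, 0], 1], [[0, 0, -0.9], [0.008, 0.25, 0], 1]]}}

```text
t: 10.12
eef_pos: [0.5654, -0.036, 0.1541]
tcp_rot: [[0.704, -0.034, -0.709], [-0.025, -0.999, 0.023], [-0.71, 0.001, -0.704]]
ft_force: [0.7, 0.0, 1.0]
opening: 0.093
finger_force: 0.0
```

>>> {"fn": "drive_tool", "kwargs": {"increments": [[[0, 0, -0.3], [0, 0, 0], 1], [[0, 0, -0.6], [0, 0, 0], 1], [[0, 0, -0.88], [0, 0, 0], 1], [[0, 0, -0.88], [0, 0, 0], 1]]}}

```text
t: 10.62
eef_pos: [0.5645, -0.0354, 0.0834]
tcp_rot: [[0.706, -0.033, -0.708], [-0.024, -0.999, 0.023], [-0.708, 0.001, -0.706]]
ft_force: [-0.4, 0.2, -0.2]
opening: 0.093
finger_force: 0.0
```

```bash
python3 - <<'E'
from station import env
from h import *
d={n:env.grab_frame(n) for n in("side","wrist")};s=env.sense();print(s["joint_pos"],s["eef_pos"],s["tcp_rot"])
cv2.imwrite("pics/a1.png",np.hstack([cv2.resize(d[n]["frame"],(400,300)) for n in d])[:,:,::-1])
E
```

```text
[ -6.63412218  55.49243447  64.33945311  -3.51026808 104.96616705
  85.80506008] [ 0.56546809 -0.03548303  0.08515284] [[ 0.70759393 -0.03338679 -0.70583012]
 [-0.02466927 -0.99944144  0.02254412]
 [-0.70618854  0.00146023 -0.70802232]]
```

>>> {"fn": "drive_tool", "kwargs": {"increments": [[[-0.2, 0, -0.2], [0, 0, 0], 1], [[-0.4, 0, -0.4], [0, 0, 0], 1], [[-0.6, 0, -0.6], [0, 0, 0], 1], [[-0.75, 0, -0.75], [0, 0, 0], 1], [[-0.84, 0, -0.84], [0, 0, 0], 1], [[-0.88, 0, -0.88], [0, 0, 0], 1], [[-0.88, 0, -0.88], [0, 0, 0], 1], [[-0.88, 0, -0.88], [0, 0, 0], 1]]}}

```text
t: 11.72
eef_pos: [0.4953, -0.0354, 0.0142]
tcp_rot: [[0.707, -0.033, -0.706], [-0.025, -0.999, 0.022], [-0.707, 0.001, -0.708]]
ft_force: [0.4, -0.2, 0.3]
opening: 0.0932
finger_force: 0.0
```

>>> {"fn": "drive_tool", "kwargs": {"increments": [[[0, 0, 0], [0, 0, 0], 0.4], [[0, 0, 0], [0, 0, 0], 0.3], [[0, 0, 0], [0, 0, 0], 0.2], [[0, 0, 0], [0, 0, 0], 0.1], [[0, 0, 0], [0, 0, 0], -1], [[0, 0, 0], [0, 0, 0], -1], [[0, 0, 0], [0, 0, 0], -1], [[0, 0, 0], [0, 0, 0], -1]], "force": 35}}

```text
t: 12.72
eef_pos: [0.4947, -0.0355, 0.0139]
tcp_rot: [[0.706, -0.033, -0.707], [-0.025, -0.999, 0.022], [-0.707, 0.002, -0.707]]
ft_force: [-0.3, -3.6, 0.5]
opening: 0.0553
finger_force: 35.0
```

Gripped: the opening is 55.3 mm at 35 N. Lift, then turn -90° about the stone's y axis.

>>> {"fn": "drive_tool", "kwargs": {"increments": [[[0, 0, 0.05], [0, 0, 0], -1], [[0, 0, 0.15], [0, 0, 0], -1], [[0, 0, 0.35], [0, 0, 0], -1], [[0, 0, 0.6], [0, 0, 0], -1], [[0, 0, 0.8], [0, 0, 0], -1], [[0, 0, 0.95], [0, 0, 0], -1], [[0, 0, 1], [0, 0, 0], -1], [[0, 0, 1], [0, 0, 0], -1]]}}

```text
t: 13.72
eef_pos: [0.4947, -0.0354, 0.0938]
tcp_rot: [[0.706, -0.033, -0.707], [-0.024, -0.999, 0.023], [-0.707, 0.001, -0.707]]
ft_force: [-0.9, -0.7, -5.5]
opening: 0.0549
finger_force: 35.0
```

>>> {"fn": "drive_tool", "kwargs": {"increments": [[[0, 0, 0], [-0.001, -0.02, 0], -1], [[0, 0, 0], [-0.003, -0.08, 0], -1], [[0, 0, 0], [-0.006, -0.17, 0], -1], [[0, 0, 0], [-0.009, -0.27, 0], -1], [[0, 0, 0], [-0.012, -0.37, 0], -1], [[0, 0, 0], [-0.016, -0.47, 0], -1], [[0, 0, 0], [-0.019, -0.57, 0], -1], [[0, 0, 0], [-0.022, -0.67, 0], -1], [[0, 0, 0], [-0.026, -0.77, 0], -1], [[0, 0, 0], [-0.029, -0.87, 0], -1], [[0, 0, 0], [-0.032, -0.95, 0], -1], [[0, 0, 0], [-0.034, -0.999, 0], -1]]}}

```text
t: 15.22
eef_pos: [0.4948, -0.0092, 0.0922]
tcp_rot: [[0.872, 0.019, 0.49], [-0.026, -0.996, 0.085], [0.489, -0.087, -0.868]]
ft_force: [0.6, 0.3, -4.5]
opening: 0.0554
finger_force: 35.0
```

>>> {"fn": "drive_tool", "kwargs": {"increments": [[[0, 0, -0.15], [0, 0, 0], -1], [[0, 0, -0.3], [0, 0, 0], -1], [[0, 0, -0.45], [0, 0, 0], -1], [[0, 0, -0.5], [0, 0, 0], -1], [[0, 0, -0.5], [0, 0, 0], -1], [[0, 0, -0.5], [0, 0, 0], -1], [[0, 0, -0.5], [0, 0, 0], -1], [[0, 0, -0.5], [0, 0, 0], -1]]}}

```text
t: 16.23
eef_pos: [0.4956, -0.0095, 0.0525]
tcp_rot: [[0.872, 0.019, 0.489], [-0.026, -0.996, 0.084], [0.489, -0.086, -0.868]]
ft_force: [0.5, -0.1, -4.8]
opening: 0.0552
finger_force: 35.0
```

```bash
python3 - <<'E'
from station import env
from h import *
d={n:env.grab_frame(n) for n in("side","top","wrist")};s=env.sense();pickle.dump((d,s),open("f6.pkl","wb"));print(s["joint_pos"],s["eef_pos"],s["tcp_rot"],s["ft_force"],s["wrist_torque"],s["finger_force"],s["opening"])
# stone outline in side view: colour span vs prediction
f=d["side"];P=np.array([[.4816,-.0355,z] for z in(.01,.06,.12)]);print(proj(f,P))
E
```

```text
[-12.62602466  24.15143488 129.35258017  97.11522106  10.99776571
 -16.92142868] [ 0.495599   -0.00951947  0.05245573] [[ 0.87188169  0.01851563  0.48936642]
 [-0.02620322 -0.99608964  0.08437306]
 [ 0.48901505 -0.0863863  -0.86798715]] [-0.69112986 -0.21381198 -4.6341546 ] [-0.04078964  0.82914374  0.0042476 ] 34.99263480305672 0.05487242711844835
[[274.74476404 272.85073911]
 [274.3215886  256.33384286]
 [273.77576955 235.03006195]]
```

The turn stopped short because the wrist hit its singularity: q5 is 11° and q4 has flipped. The stone is still held safely. I'll identify the kinematics from logged poses so I can plan with IK.

```bash
cat > kin.py <<'E'
import numpy as np, pickle
from scipy.spatial.transform import Rotation as Ro
from scipy.optimize import least_squares
lo=np.array([-157.81,-45,.68,-89.99,4.06,-164.3]);hi=np.array([157.81,120.19,151.7,269.99,180,164.3])
def fk(q,k):
    q=np.radians(q);a1,d1,L2,ex,ez,L6,s4,s6,off,o4=k
    R=Ro.from_euler('z',q[0]).as_matrix();p=R@[a1,0,d1]
    R=R@Ro.from_euler('y',q[1]).as_matrix();p=p+R@[0,0,L2]
    R=R@Ro.from_euler('y',q[2]).as_matrix();p=p+R@[ex,0,ez]
    R=R@Ro.from_euler('z',s4*q[3]).as_matrix()@Ro.from_euler('y',q[4]).as_matrix()
    p=p+R@[0,0,L6]
    R=R@Ro.from_euler('z',s6*q[5]+off).as_matrix()
    return p,R
def res(q,k,p,R):
    a,B=fk(q,k);return np.r_[(a-p)*10,Ro.from_matrix(B.T@R).as_rotvec()]
def ik(p,R,k,q0):
    r=least_squares(res,np.clip(q0,lo+.1,hi-.1),args=(k,p,R),bounds=(lo,hi),x_scale=30.);return r.x,np.abs(r.fun).max()
E
python3 - <<'E'
from kin import *
S=[pickle.load(open(f"f{i}.pkl","rb"))["s"] for i in(2,3,4,5)]+[pickle.load(open("f6.pkl","rb"))[1]]
D=[(s["joint_pos"],s["eef_pos"],s["tcp_rot"]) for s in S]
D.append((np.array([-6.63412218,55.49243447,64.33945311,-3.51026808,104.96616705,85.80506008]),np.array([.56546809,-.03548303,.08515284]),np.array([[0.70759393,-0.03338679,-0.70583012],[-0.02466927,-0.99944144,0.02254412],[-0.70618854,0.00146023,-0.70802232]])))
D.append((np.array([65.5692,20.116,94.667,-.0006,65.2677,-4.8462]),np.array([.18421876,.51795125,.21824756]),np.array([[-.942149,.335193,0],[.335193,.942149,0],[0,0,-1]])))
best=None
for s4 in(1,-1):
  for s6 in(1,-1):
    for off in(0,np.pi/2,np.pi,-np.pi/2):
      g=lambda v:np.concatenate([res(q,np.r_[v[:6],s4,s6,v[6],0],p,R) for q,p,R in D])
      r=least_squares(g,[.1,.4,.4,.0,.4,.25,off])
      if best is None or r.cost<best[0]: best=(r.cost,np.r_[r.x[:6],s4,s6,r.x[6],0])
print(best);np.save("k.npy",best[1])
for q,p,R in D: print(np.abs(res(q,best[1],p,R)).max().round(5))
E
```

```text
(np.float64(0.7490733468250127), array([-0.01676977,  0.27163999,  0.51403373,  0.04972689,  0.44997385,
        0.30305825,  1.        ,  1.        ,  1.57079617,  0.        ]))
0.34718
0.40302
0.41865
0.46137
0.4137
0.46923
0.422
```

```bash
python3 - <<'E'
from kin import *
k=np.load("k.npy")
S=[pickle.load(open(f"f{i}.pkl","rb"))["s"] for i in(2,3,4,5)]+[pickle.load(open("f6.pkl","rb"))[1]]
D=[(s["joint_pos"],s["eef_pos"],s["tcp_rot"]) for s in S]
for q,p,R in D:
    a,B=fk(q,k);c,s=np.cos(np.radians(q[0])),np.sin(np.radians(q[0]))
    print(np.round(res(q,k,p,R),3), "r,lat",np.round([c*p[0]+s*p[1],-s*p[0]+c*p[1],p[2]],4), "q2,q23",q[1].round(2),(q[1]+q[2]).round(2))
E
```

```text
[-0.311 -0.347  0.017 -0.    -0.     0.   ] r,lat [0.4866 0.0465 0.2987] q2,q23 9.26 106.5
[-0.232 -0.403  0.014 -0.     0.     0.   ] r,lat [0.5403 0.0465 0.2987] q2,q23 15.22 105.0
[-0.212 -0.419  0.001  0.    -0.     0.   ] r,lat [0.6547 0.0465 0.2986] q2,q23 28.11 99.49
[-0.059 -0.461  0.012  0.     0.     0.   ] r,lat [0.5645 0.0465 0.2986] q2,q23 17.91 104.11
[-0.06  -0.414  0.003  0.     0.     0.   ] r,lat [0.4857 0.099  0.0525] q2,q23 24.15 153.5
```

```bash
sed -i 's/a1,d1,L2,ex,ez,L6,s4,s6,off,o4=k/a1,d1,L2,ex,ez,L6,s4,s6,off,lat=k/; s/\[a1,0,d1\]/[a1,lat,d1]/' kin.py
python3 - <<'E'
from kin import *
S=[pickle.load(open(f"f{i}.pkl","rb"))["s"] for i in(2,3,4,5)]+[pickle.load(open("f6.pkl","rb"))[1]]
D=[(s["joint_pos"],s["eef_pos"],s["tcp_rot"]) for s in S]
D.append((np.array([-6.63412218,55.49243447,64.33945311,-3.51026808,104.96616705,85.80506008]),np.array([.56546809,-.03548303,.08515284]),np.array([[0.70759393,-0.03338679,-0.70583012],[-0.02466927,-0.99944144,0.02254412],[-0.70618854,0.00146023,-0.70802232]])))
best=None
for s4 in(1,-1):
    g=lambda v:np.concatenate([res(q,np.r_[v[:6],s4,1,np.pi/2,v[6]],p,R) for q,p,R in D])
    r=least_squares(g,[.0,.3,.5,.05,.45,.3,.05])
    if best is None or r.cost<best[0]: best=(r.cost,np.r_[r.x[:6],s4,1,np.pi/2,r.x[6]])
print(best);k=best[1];np.save("k.npy",k)
print([np.abs(res(q,k,p,R)).max().round(4) for q,p,R in D])
E
cat > plan.py <<'E'
from kin import *
k=np.load("k.npy");Z=np.array([0,0,1.])
def toolR(z,y): z=z/np.linalg.norm(z);return np.c_[np.cross(y,z),y,z]
def sol(grasp,R,seeds):
    p=grasp+.019*R[:,2];b=None
    for s in seeds:
        q,e=ik(p,R,k,s)
        if e<2e-3:
            m=min((np.minimum(q-lo,hi-q)/[1,1,1,1,1,1]).min(), q[4]-4)
            if b is None or m>b[0]: b=(m,q)
    return b
def seeds(x): 
    a=np.degrees(np.arctan2(x[1],x[0]));return [np.array([a,20,100,w,50,v]) for w in(-60,0,90,180) for v in(-90,0,90)]
E
python3 - <<'E'
from plan import *
u=np.array([np.cos(np.radians(-62.3)),np.sin(np.radians(-62.3)),0])
SC=np.array([.5294,-.281,.038])
# final placements
print("final: dir sgn, beta, ysgn -> margin,q")
for sg in(1,-1):
  for beta in(30,45,60,75):
    for ys in(1,-1):
      nf=sg*u;b=np.radians(beta)
      z=-Z*np.sin(b)-nf*np.cos(b);y=ys*np.cross(Z,u)
      r=[sol(SC+[0,0,h],toolR(z,y),seeds(SC)) for h in(0,.08)]
      print(sg,beta,ys,[None if a is None else (round(a[0]),a[1].round()) for a in r])
E
```

```text
(np.float64(5.711506520123634e-17), array([-5.56031054e-10,  2.58700002e-01,  4.87300000e-01,  4.07000005e-02,
        4.37800001e-01,  2.77557001e-01,  1.00000000e+00,  1.00000000e+00,
        1.57079633e+00,  4.65000001e-02]))
[np.float64(0.0), np.float64(0.0), np.float64(0.0), np.float64(0.0), np.float64(0.0), np.float64(0.0)]
final: dir sgn, beta, ysgn -> margin,q
1 30 1 [(52, array([-40.,  68.,  56.,  21., 113., -70.])), (56, array([-40.,  61.,  57.,  21., 118., -68.]))]
1 30 -1 [(52, array([-40.,  68.,  56.,  21., 113., 110.])), (53, array([-40.,  61.,  57.,  21., 118., 112.]))]
1 45 1 [(61, array([-39.,  60.,  65.,  16.,  97., -71.])), (65, array([-39.,  54.,  65.,  16., 103., -69.]))]
1 45 -1 [(55, array([-39.,  60.,  65.,  16.,  97., 109.])), (54, array([-39.,  54.,  65.,  16., 103., 111.]))]
1 60 1 [(68, array([-38.,  52.,  75.,  12.,  81., -70.])), (74, array([-38.,  46.,  74.,  12.,  88., -69.]))]
1 60 -1 [(55, array([-38.,  52.,  75.,  12.,  81., 110.])), (53, array([-38.,  46.,  74.,  12.,  88., 111.]))]
1 75 1 [(59, array([-35.,  45.,  85.,   8.,  63., -67.])), (67, ar
[... 278 characters left out ...]
3, array([ -17.,   46.,  118.,  234.,   49., -105.])), (28, array([ -17.,   35.,  120.,  241.,   44., -116.]))]
-1 45 1 [(21, array([-21.,  39., 116., 249.,  30.,  56.])), (3, array([-21.,  30., 115., 267.,  28.,  36.]))]
-1 45 -1 [(21, array([ -21.,   39.,  116.,  249.,   30., -124.])), (3, array([ -21.,   30.,  115.,  267.,   28., -144.]))]
-1 60 1 [(16, array([-25.,  37., 110., -65.,  20.,   7.])), (21, array([-25.,  28., 109., -45.,  25., -14.]))]
-1 60 -1 [None, None]
-1 75 1 [(25, array([-29.,  37., 103., -17.,  29., -42.])), (33, array([-29.,  29., 101., -14.,  37., -47.]))]
-1 75 -1 [(25, array([-29.,  37., 103., -17.,  29., 138.])), (31, array([-29.,  29., 101., -14.,  37., 133.]))]
```

The kinematic model is now exact. The final pose with the tool pointing inward (n_f = +u) is comfortable. Now I'll search for the best upright-regrip site and yaw.

```bash
python3 - <<'E'
from plan import *
out=[]
for px in(.46,.52,.58):
  for py in(-.06,.04):
    for yaw in range(0,360,30):
      nf=np.array([np.cos(np.radians(yaw)),np.sin(np.radians(yaw)),0]);y1=np.cross(Z,nf)
      G=np.array([px,py,.055])
      sd=seeds(G)[1::3]
      a=sol(G,toolR(-nf-Z,y1),sd)
      if a is None or a[0]<20: continue
      for beta in(45,60):
        b=np.radians(beta)
        for ys in(1,-1):
          c=sol(G,toolR(nf*np.sin(b)-Z*np.cos(b),ys*y1),sd)
          if c is None or c[0]<20: continue
          out.append((min(a[0],c[0]),px,py,yaw,beta,ys,a[1].round(),c[1].round()))
out.sort(key=lambda r:-r[0])
for o in out[:14]: print(o[0].round(),*o[1:])
E
```

```text
47.0 0.58 -0.06 240 45 1 [-29.  41. 105.  61.  54. -46.] [  4.  51.  81. -36.  80.  52.]
46.0 0.58 -0.06 240 60 1 [-29.  41. 105.  61.  54. -46.] [  7.  58.  75. -44.  92.  55.]
43.0 0.58 0.04 270 45 1 [-18.  45.  95.  47.  66. -49.] [ 17.  47.  91. -47.  67.  46.]
42.0 0.58 0.04 240 45 1 [-19.  40. 109.  70.  47. -47.] [ 13.  53.  77. -31.  85.  56.]
42.0 0.58 0.04 240 60 1 [-19.  40. 109.  70.  47. -47.] [ 15.  60.  70. -38.  98.  57.]
42.0 0.52 0.04 270 45 1 [-20.  42. 104.  48.  64. -54.] [ 18.  43. 100. -48.  64.  51.]
42.0 0.58 0.04 240 60 -1 [-19.  40. 109.  70.  47. -47.] [  15.   60.   70.  -38.   98. -123.]
40.0 0.46 0.04 90 60 1 [  21.   40.  108.  -49.   62. -124.] [-27.  46. 110.  54.  73. 113.]
40.0 0.46 0.04 90 60 -1 [  21.   40.  108.  -49.   62. -124.] [-27.  46. 110.  54.  73. -67.]
40.0 0.58 0.04 240 45 -1 [-19.  40. 109.  70.  47. -47.] [  13.   53.   77.  -31.   85. -124.]
40.0 0.58 0.04 60 45 -1 [  13.   53.   77.  -31.   85. -124.] [-19.  40. 109.  70.  47. -47.]
40.0 0.58 0.04 60 60 1 [  13.   53.   77.  -31.   85. -124.] [-24.  46. 110.  82.  60. 118.]
40.0 0.58 0.04 60 60 -1 [  13.   53.   77.  -31.   85. -124.] [-24.  46. 110.  82.  60. -62.]
40.0 0.52 -0.06 60 60 1 [   5.   47.   91.  -37.   75. -124.] [-37.  45. 112.  71.  65. 115.]
```

```bash
cat >> plan.py <<'E'
def path(q0,p0,R0,p1,R1,N,verbose=1):
    "slerp from (p0,R0) to (p1,R1) in N rows: units + IK continuity"
    rv=Ro.from_matrix(R1@R0.T).as_rotvec();q=np.array(q0,float);Q=[q]
    for i in range(1,N+1):
        q,e=ik(p0+(p1-p0)*i/N,Ro.from_rotvec(rv*i/N).as_matrix()@R0,k,q);Q.append(q)
        if e>1e-3: print("IK err",i,e)
    v=np.abs(np.diff(Q,axis=0)).max(0)*8
    print("shift",((p1-p0)/.08).round(4),"turn",(rv/(np.pi/2)).round(4),"ang",np.degrees(np.linalg.norm(rv)).round(1),"vmax",v.round(),"q5min",min(x[4] for x in Q).round(),"end",Q[-1].round())
    return Q[-1]
E
python3 - <<'E'
from plan import *
from station import env
s=env.sense();q0,p0,R0=s["joint_pos"],s["eef_pos"],s["tcp_rot"]
Rt=toolR(np.array([0,1,-1.]),np.array([1.,0,0]))
G=np.array([.55,.0,.055])
pt=G+[0,0,.06]+.019*Rt[:,2];print("hover tcp",pt)
path(q0,p0,R0,pt,Rt,24)
# via: straight-down-ish mid: first out and up with same rotation halves
rv=Ro.from_matrix(Rt@R0.T).as_rotvec()
for via in([.53,-.01,.16],[.56,0,.14],[.52,-.02,.12]):
    Rm=Ro.from_rotvec(rv*.5).as_matrix()@R0
    q=path(q0,p0,R0,np.array(via),Rm,12);path(q,np.array(via),Rm,pt,Rt,12)
E
```

```text
hover tcp [0.55       0.01343503 0.10156497]
shift [0.68   0.2869 0.6139] turn [ 0.0943 -0.1774  0.9734] ang 89.5 vmax [11.  7. 15. 30. 22. 13.] q5min 11.0 end [-23.  38.  98.  43.  72. -48.]
shift [ 0.43   -0.006   1.3443] turn [ 0.0472 -0.0887  0.4867] ang 44.7 vmax [12.  7. 14. 71. 27. 37.] q5min 11.0 end [-25.  20. 115.  53.  50. -16.]
shift [ 0.25    0.2929 -0.7304] turn [ 0.0472 -0.0887  0.4867] ang 44.7 vmax [ 4. 13. 13.  9. 16. 27.] q5min 50.0 end [-23.  38.  98.  43.  72. -48.]
shift [0.805  0.119  1.0943] turn [ 0.0472 -0.0887  0.4867] ang 44.7 vmax [10.  4. 16. 66. 25. 33.] q5min 11.0 end [-22.  24. 112.  55.  48. -16.]
shift [-0.125   0.1679 -0.4804] turn [ 0.0472 -0.0887  0.4867] ang 44.7 vmax [ 4.  9. 11. 10. 18. 26.] q5min 48.0 end [-23.  38.  98.  43.  72. -48.]
shift [ 0.305  -0.131   0.8443] turn [ 0.0472 -0.0887  0.4867] ang 44.7 vmax [13.  4. 13. 52. 25. 16.] q5min 11.0 end [-27.  24. 117.  57.  47. -24.]
shift [ 0.375   0.4179 -0.2304] turn [ 0.0472 -0.0887  0.4867] ang 44.7 vmax [ 5. 10. 14. 10. 17. 19.] q5min 47.0 end [-23.  38.  98.  43.  72. -48.]
```

>>> {"fn": "drive_tool", "kwargs": {"increments": [[[0.03, 0.01, 0.06], [0.004, -0.007, 0.04], -1], [[0.08, 0.03, 0.15], [0.01, -0.02, 0.11], -1], [[0.14, 0.06, 0.24], [0.019, -0.036, 0.2], -1], [[0.2, 0.09, 0.32], [0.029, -0.055, 0.3], -1], [[0.27, 0.12, 0.4], [0.039, -0.073, 0.4], -1], [[0.34, 0.15, 0.46], [0.048, -0.091, 0.5], -1], [[0.41, 0.18, 0.51], [0.058, -0.109, 0.6], -1], [[0.48, 0.21, 0.55], [0.068, -0.128, 0.7], -1], [[0.55, 0.24, 0.58], [0.078, -0.146, 0.8], -1], [[0.62, 0.26, 0.6], [0.086, -0.162, 0.89], -1], [[0.66, 0.28, 0.61], [0.092, -0.173, 0.95], -1], [[0.68, 0.287, 0.614], [0.0943, -0.1774, 0.9734], -1]]}}

```text
t: 17.88
eef_pos: [0.5502, 0.0133, 0.1011]
tcp_rot: [[-0.001, 1.0, -0.001], [0.708, 0.002, 0.707], [0.707, 0.0, -0.708]]
ft_force: [-0.1, 0.4, -4.5]
opening: 0.0549
finger_force: 35.0
```

>>> {"fn": "drive_tool", "kwargs": {"increments": [[[0, 0, 0], [0, 0, 0], -1], [[0, 0, 0], [0, 0, 0], -1]]}}

```text
t: 18.12
eef_pos: [0.5496, 0.0135, 0.1014]
tcp_rot: [[0.001, 1.0, 0.0], [0.707, -0.001, 0.707], [0.707, -0.001, -0.707]]
ft_force: [0.2, -1.3, -4.6]
opening: 0.0551
finger_force: 35.0
```

```bash
python3 - <<'E'
from plan import *
from station import env
s=env.sense();print(s["t"],s["joint_pos"].round(1),s["eef_pos"],s["tcp_rot"].round(4),s["ft_force"])
Rt=toolR(np.array([0,1,-1.]),np.array([1.,0,0]))
path(s["joint_pos"],s["eef_pos"],s["tcp_rot"],np.array([.55,.01344,.10156]),Rt,3)
E
```

```text
18.125 [-23.   38.3  97.7  43.3  71.5 -47.5] [0.54959319 0.0135069  0.10144434] [[ 1.300e-03  1.000e+00  4.000e-04]
 [ 7.073e-01 -1.200e-03  7.069e-01]
 [ 7.069e-01 -6.000e-04 -7.073e-01]] [ 0.15586029 -1.26822991 -4.62397103]
shift [ 0.0051 -0.0008  0.0014] turn [ 0.0002 -0.0004  0.0007] ang 0.1 vmax [0. 0. 0. 0. 0. 0.] q5min 72.0 end [-23.  38.  98.  43.  72. -48.]
```

The pose is exact. Lower towards the table, then feel for contact.

>>> {"fn": "drive_tool", "kwargs": {"increments": [[[0, 0, -0.1], [0, 0, 0], -1], [[0, 0, -0.25], [0, 0, 0], -1], [[0, 0, -0.4], [0, 0, 0], -1], [[0, 0, -0.55], [0, 0, 0], -1], [[0, 0, -0.65], [0, 0, 0], -1], [[0, 0, -0.69], [0, 0, 0], -1], [[0, 0, -0.7], [0, 0, 0], -1], [[0, 0, -0.7], [0, 0, 0], -1]]}}

```text
t: 19.12
eef_pos: [0.55, 0.0135, 0.0459]
tcp_rot: [[-0.0, 1.0, 0.0], [0.707, 0.0, 0.707], [0.707, 0.0, -0.707]]
ft_force: [-1.0, 1.1, -0.5]
opening: 0.0552
finger_force: 35.0
```

>>> {"fn": "drive_tool", "kwargs": {"increments": [[[0, 0, -0.0125], [0, 0, 0], -1], [[0, 0, -0.0125], [0, 0, 0], -1]]}}

```text
t: 19.38
eef_pos: [0.5501, 0.0137, 0.0457]
tcp_rot: [[-0.001, 1.0, 0.0], [0.706, 0.0, 0.708], [0.708, 0.001, -0.706]]
ft_force: [-3.1, 0.1, 8.2]
opening: 0.0549
finger_force: 35.0
```

>>> {"fn": "drive_tool", "kwargs": {"increments": [[[0, 0, -0.0125], [0, 0, 0], -1], [[0, 0, -0.0125], [0, 0, 0], -1]]}}

```text
t: 19.62
eef_pos: [0.5502, 0.0139, 0.0455]
tcp_rot: [[-0.001, 1.0, 0.0], [0.705, 0.001, 0.709], [0.709, 0.001, -0.705]]
ft_force: [-3.6, 0.7, 15.0]
opening: 0.0549
finger_force: 35.0
```

>>> {"fn": "drive_tool", "kwargs": {"increments": [[[0, 0, -0.0125], [0, 0, 0], -1], [[0, 0, -0.0125], [0, 0, 0], -1]]}}

```text
t: 19.88
eef_pos: [0.5504, 0.0142, 0.0453]
tcp_rot: [[-0.002, 1.0, 0.0], [0.704, 0.001, 0.71], [0.71, 0.001, -0.704]]
ft_force: [-6.0, 1.7, 21.6]
opening: 0.0551
finger_force: 35.0
```

Contact came about 4 mm higher than expected, so either the grip is off-centre or the stone is tilted. I'll check numerically by fitting the stone's silhouette in the top, side and wrist images.

```bash
cat > held.py <<'E'
from fit import *
def stonefit(frames,s,z_s,x_s,p0=np.zeros(3),save=None):
    """pose of the stone in hand: d = shift along stone x, e = along stone z, delta = turn about stone y (deg)"""
    y_s=np.cross(z_s,x_s);R=np.c_[x_s,y_s,z_s]
    g=s["eef_pos"]-.019*s["tcp_rot"][:,2]
    H=STONE[0]-[0,0,.027]
    out=[]
    for n,f in frames.items():
        fish=n=="wrist"
        c=proj(f,g[None],fish)[0];w=90 if n!="wrist" else 140
        u0,v0=np.clip(c-w,0,[559,419]).astype(int);u1,v1=np.clip(c+w,1,[560,420]).astype(int)
        sub=f["frame"][v0:v1,u0:u1].astype(float);hsv=cv2.cvtColor(f["frame"][v0:v1,u0:u1],cv2.COLOR_RGB2HSV)
        rb=sub[...,0]/(sub[...,2]+1);rg=sub[...,0]/(sub[...,1]+1)
        m=((rg>1.33)&(sub[...,0]>30)).astype(np.uint8)
        nn,l,st,ce=cv2.connectedComponentsWithStats(m)
        k=1+np.argmax(st[1:,4]/(60+np.linalg.norm(ce[1:]-(c-[u0,v0]),axis=1)));M=(l==k)
        dark=(hsv[...,2]<60)|((hsv[...,1]<70))           # gripper: do not judge
        dark=cv2.dilate(dark.astype(np.uint8),np.ones((3,3)))>0; W=~(dark&~M)
        def cost(q,ret=False):
            a=np.radians(q[2]*1000);A=np.array([[np.cos(a),0,np.sin(a)],[0,1,0],[-np.sin(a),0,np.cos(a)]])
            X=(H@A.T+[q[0],0,q[1]])@R.T+g
            uv=cv2.convexHull((((proj(f,X,fish)-[u0,v0]+.5)*S-.5)).astype(np.float32)).reshape(-1,2)
            b=np.zeros((M.shape[0]*S,M.shape[1]*S),np.uint8);cv2.fillConvexPoly(b,np.round(uv*16).astype(np.int32),255,shift=4)
            b=cv2.resize(b,(M.shape[1],M.shape[0]),interpolation=cv2.INTER_AREA)/255.
            return b if ret else (np.abs(b-M)*W).sum()/M.sum()
        x0=np.zeros(3)
        for st_ in(.006,.003,.001):
            r=minimize(cost,x0,method="Nelder-Mead",options=dict(initial_simplex=np.vstack([x0]+[x0+st_*np.eye(3)[i] for i in range(3)]),xatol=5e-5,fatol=1e-4));x0=r.x
        print(n,"mask",M.sum(),"d,e mm",(x0[:2]*1e3).round(1),"tilt",(x0[2]*1000).round(1),"cost",round(r.fun,3),"cost0",round(cost(np.zeros(3)),3))
        out.append(cv2.resize(np.hstack([sub[...,::-1].astype(np.uint8),cv2.merge([(M*255).astype(np.uint8),(W*90).astype(np.uint8),(cost(x0,True)*255).astype(np.uint8)])]),(500,190)))
    if save: cv2.imwrite(save,np.vstack(out))
E
python3 - <<'E'
from station import env
from held import *
d={n:env.grab_frame(n) for n in("side","top","wrist")};s=env.sense();pickle.dump((d,s),open("f7.pkl","wb"))
print(s["t"],s["ft_force"],s["wrist_torque"])
stonefit(d,s,np.array([0,-1.,0]),np.array([0,0,1.]),save="pics/held7.png")
E
```

```text
20.025 [-5.29157613  0.25316069 21.44014709] [2.23066406 1.11837117 0.74775474]
side mask 1178 d,e mm [-183.1 -159.2] tilt -46.5 cost 1.0 cost0 1.421
top mask 1265 d,e mm [-132.4  -24.1] tilt 5.0 cost 1.0 cost0 1.051
wrist mask 14489 d,e mm [ 0.3 -4.6] tilt -0.1 cost 0.078 cost0 0.116
```

View pics/held7.png

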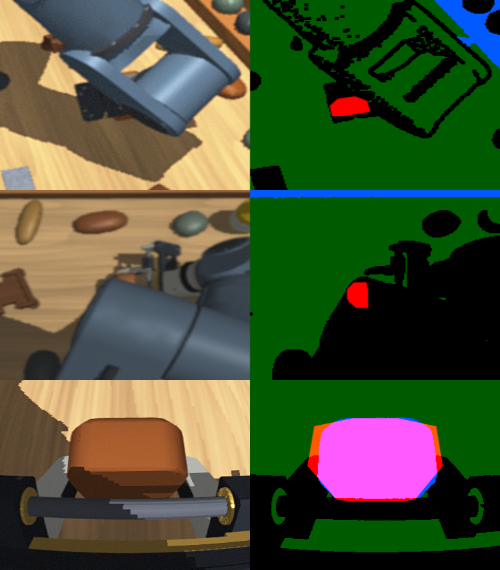

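The wrist silhouette fits with no tilt (-0.1°, cost 0.08), so the stone is simply gripped about 4 mm off-centre and stands square. Relax the pressure and release gently.

>>> {"fn": "drive_tool", "kwargs": {"increments": [[[0, 0, 0.02], [0, 0, 0], -1], [[0, 0, 0.033], [0, 0, 0], -1], [[0, 0, 0.033], [0, 0, 0], -1], [[0, 0, 0.033], [0, 0, 0], -1]]}}

```text
t: 20.52
eef_pos: [0.5503, 0.0134, 0.0453]
tcp_rot: [[-0.0, 1.0, 0.001], [0.707, -0.0, 0.707], [0.707, 0.001, -0.707]]
ft_force: [0.7, 1.1, 2.6]
opening: 0.0552
finger_force: 35.0
```

>>> {"fn": "drive_tool", "kwargs": {"increments": [[[0, 0, 0], [0, 0, 0], -1], [[0, 0, 0], [0, 0, 0], -1], [[0, 0, 0], [0, 0, 0], -1]], "force": 6}}

```text
t: 20.9
eef_pos: [0.5502, 0.0134, 0.0453]
tcp_rot: [[-0.0, 1.0, 0.001], [0.707, -0.0, 0.707], [0.707, 0.001, -0.707]]
ft_force: [2.5, 1.3, 3.3]
opening: 0.0554
finger_force: 6.0
```

>>> {"fn": "drive_tool", "kwargs": {"increments": [[[0, 0, 0], [0, 0, 0], 0.21], [[0, 0, 0], [0, 0, 0], 0.23], [[0, 0, 0], [0, 0, 0], 0.26], [[0, 0, 0], [0, 0, 0], 0.35], [[0, 0, 0], [0, 0, 0], 0.6], [[0, 0, 0], [0, 0, 0], 1], [[0, 0, 0], [0, 0, 0], 1]]}}

```text
t: 21.78
eef_pos: [0.5499, 0.0135, 0.0451]
tcp_rot: [[-0.0, 1.0, -0.0], [0.707, 0.0, 0.707], [0.707, 0.0, -0.707]]
ft_force: [0.9, -0.2, -0.7]
opening: 0.088
finger_force: 0.0
```

```bash
python3 - <<'E'
from station import env
from held import *
d={n:env.grab_frame(n) for n in("wrist",)};s=env.sense();pickle.dump((d,s),open("f8.pkl","wb"))
print(s["t"],s["eef_pos"],s["ft_force"],s["wrist_torque"],s["opening"])
stonefit(d,s,np.array([0,-1.,0]),np.array([0,0,1.]))
E
```

```text
21.825 [0.54995766 0.01346669 0.04512787] [-0.29762054 -0.6600713   0.2724856 ] [-0.30250755  0.04437962 -0.00425893] 0.09082140496941232
wrist mask 14644 d,e mm [-8.8 -3.2] tilt 18.7 cost 0.075 cost0 0.169
```

```bash
python3 - <<'E'
from held import *
for fn in("f7.pkl","f8.pkl"):
    d,s=pickle.load(open(fn,"rb"));f=d["wrist"];im=f["frame"].astype(float)
    rg=im[...,0]/(im[...,1]+1);m=((rg>1.33)&(im[...,0]>30)).astype(np.uint8);m[330:]=0
    n,l,st,ce=cv2.connectedComponentsWithStats(m);k=1+np.argmax(st[1:,4]);M=l==k
    print(fn,st[k],ce[k].round(1))
    for r in range(80,330,20):
        x=np.where(M[r])[0]; print(r,(x[0],x[-1],len(x)) if len(x) else None,end=" ")
    print()
    # predicted key points: top end face corners, sawn face
    g=s["eef_pos"]-.019*s["tcp_rot"][:,2]
    R=np.c_[[0,0,1.],np.cross([0,-1.,0],[0,0,1.]),[0,-1.,0]]
    X=np.array([[.055,-.02,.041],[.055,.02,.041],[.053,-.018,.02],[.053,.018,.02],[-.055,.02,.041],[0,.028,.041],[0,-.028,.041]])-[.0044,0,.027]
    print(proj(f,X@R.T+g,True).round(0).tolist())
    d2=np.zeros(1)
a=pickle.load(open("f7.pkl","rb"))[0]["wrist"]["frame"].astype(int);b=pickle.load(open("f8.pkl","rb"))[0]["wrist"]["frame"].astype(int)
D=np.abs(a-b).max(2)>40;n,l,st,ce=cv2.connectedComponentsWithStats(D.astype(np.uint8));print([(*x,) for x in st[1:] if x[4]>60])
E
```

```text
f7.pkl [  214   190   135   120 14489] [281.  250.3]
80 None 100 None 120 None 140 None 160 None 180 None 200 (np.int64(229), np.int64(333), 105) 220 (np.int64(218), np.int64(343), 126) 240 (np.int64(216), np.int64(345), 130) 260 (np.int64(215), np.int64(347), 133) 280 (np.int64(216), np.int64(346), 131) 300 (np.int64(228), np.int64(334), 107) 320 None 
[[335.0, 270.0], [222.0, 270.0], [326.0, 220.0], [232.0, 220.0], [249.0, 321.0], [224.0, 303.0], [334.0, 303.0]]
f8.pkl [  214   189   137   121 14644] [281.7 249.7]
80 None 100 None 120 None 140 None 160 None 180 None 200 (np.int64(229), np.int64(335), 107) 220 (np.int64(219), np.int64(344), 126) 240 (np.int64(217), np.int64(346), 130) 260 (np.int64(215), np.int64(349), 135) 280 (np.int64(216), np.int64(347), 132) 300 (np.int64(229), np.int64(334), 106) 320 None 
[[335.0, 271.0], [222.0, 271.0], [325.0, 220.0], [232.0, 220.0], [250.0, 321.0], [224.0, 303.0], [334.0, 303.0]]
[(np.int32(42), np.int32(0), np.int32(59), np.int32(18), np.int32(95)), (np.int32(281), np.int32(0), np.int32(66), np.int32(9), np.int32(111)), (np.int32(453), np
[... 631 characters left out ...]
np.int32(70)), (np.int32(401), np.int32(99), np.int32(159), np.int32(168), np.int32(427)), (np.int32(458), np.int32(168), np.int32(87), np.int32(88), np.int32(229)), (np.int32(239), np.int32(189), np.int32(213), np.int32(179), np.int32(7171)), (np.int32(326), np.int32(229), np.int32(217), np.int32(159), np.int32(4539)), (np.int32(125), np.int32(244), np.int32(101), np.int32(139), np.int32(5581)), (np.int32(20), np.int32(253), np.int32(73), np.int32(116), np.int32(3000)), (np.int32(218), np.int32(262), np.int32(113), np.int32(9), np.int32(204)), (np.int32(104), np.int32(289), np.int32(25), np.int32(53), np.int32(677)), (np.int32(434), np.int32(289), np.int32(30), np.int32(58), np.int32(532))]
```

The image is unchanged within about 1 px after release, so the stone stands steady. Next I'll plan the retreat, the swing to the crown side and the regrip.

```bash
python3 - <<'E'
from plan import *
from station import env
s=env.sense();q,p,R=s["joint_pos"],np.array([.55,.0134,.0452]),toolR(np.array([0,1,-1.]),np.array([1.,0,0]))
R2=toolR(np.array([0,-1,-1.]),np.array([1.,0,0]))
def go(p1,R1,N):
    global q,p,R
    p1=np.array(p1);q=path(q,p,R,p1,R1,N);p,R=p1,R1
go([.55,-.0594,.118],R,6);go([.55,-.0594,.19],R,4)
go([.55,.0573,.19],R2,14);go([.55,.0573,.1123],R2,4);go([.55,-.01344,.04156],R2,8)
print("then lift and to stand")
u=np.array([np.cos(np.radians(-62.3)),np.sin(np.radians(-62.3)),0])
RF=toolR(-Z-u,np.cross(Z,u));F=np.array([.5294,-.281,.038])+.019*RF[:,2];print("final tcp",F)
go([.55,-.01344,.12156],R2,8)
rv=Ro.from_matrix(RF@R2.T).as_rotvec()
go([.54,-.1,.14],Ro.from_rotvec(rv*.5).as_matrix()@R2,12);go(F+[0,0,.08],RF,12);go(F,RF,10)
E
```

```text
shift [ 0.   -0.91  0.91] turn [0. 0. 0.] ang 0.0 vmax [ 9.  8.  8.  9. 14.  5.] q5min 67.0 end [-29.  39.  93.  39.  78. -48.]
shift [0.  0.  0.9] turn [0. 0. 0.] ang 0.0 vmax [ 0. 12.  5.  2. 12. 10.] q5min 78.0 end [-29.  33.  91.  38.  84. -44.]
shift [0.     1.4588 0.    ] turn [-1. -0. -0.] ang 90.0 vmax [33. 22. 10. 58. 36. 61.] q5min 62.0 end [ 20.  33.  91. -43.  79.  38.]
shift [ 0.      0.     -0.9712] turn [0. 0. 0.] ang 0.0 vmax [ 0. 14.  5.  3. 12. 12.] q5min 73.0 end [ 20.  39.  93. -44.  73.  44.]
shift [ 0.     -0.8842 -0.8842] turn [0. 0. 0.] ang 0.0 vmax [ 7.  6.  6.  7. 10.  5.] q5min 63.0 end [ 14.  44.  98. -50.  63.  48.]
then lift and to stand
final tcp [ 0.52315483 -0.26910471  0.02456497]
shift [0. 0. 1.] turn [0. 0. 0.] ang 0.0 vmax [0. 8. 1. 3. 6. 7.] q5min 63.0 end [ 14.  37.  97. -48.  68.  41.]
shift [-0.125  -1.082   0.2305] turn [0.4894 0.1207 0.1207] ang 46.6 vmax [20. 14.  9. 35. 21. 50.] q5min 57.0 end [-14.  28.  95.  -3.  62. -26.]
shift [-0.2106 -2.1138 -0.4429] turn [0.4894 0.1207 0.1207] ang 46.6 vmax [23. 23. 29. 26. 35. 45.] q5min 62.0 end [-39.  54.  65.  16. 103. -69.]
shift [ 0.  0. -1.] turn [0. 0. 0.] ang 0.0 vmax [0. 5. 1. 0. 5. 2.] q5min 97.0 end [-39.  60.  65.  16.  97. -71.]
```

>>> {"fn": "drive_tool", "kwargs": {"increments": [[[0, -0.05, 0.05], [0, 0, 0], 1], [[0, -0.15, 0.15], [0, 0, 0], 1], [[0, -0.3, 0.3], [0, 0, 0], 1], [[0, -0.5, 0.5], [0, 0, 0], 1], [[0, -0.7, 0.7], [0, 0, 0], 1], [[0, -0.91, 0.91], [0, 0, 0], 1]]}}

```text
t: 22.58
eef_pos: [0.55, -0.0608, 0.1193]
tcp_rot: [[-0.0, 1.0, 0.001], [0.708, -0.0, 0.707], [0.707, 0.001, -0.708]]
ft_force: [0.1, -0.0, 0.0]
opening: 0.0929
finger_force: 0.0
```

>>> {"fn": "drive_tool", "kwargs": {"increments": [[[0, 0, 0.3], [0, 0, 0], 1], [[0, 0, 0.6], [0, 0, 0], 1], [[0, 0, 0.9], [0, 0, 0], 1]]}}

```text
t: 22.95
eef_pos: [0.5499, -0.0589, 0.1919]
tcp_rot: [[-0.001, 1.0, -0.0], [0.707, 0.001, 0.707], [0.707, 0.001, -0.707]]
ft_force: [-0.7, -0.2, 0.7]
opening: 0.093
finger_force: 0.0
```

>>> {"fn": "drive_tool", "kwargs": {"increments": [[[0, 0.1, 0], [-0.07, 0, 0], 1], [[0, 0.2, 0], [-0.14, 0, 0], 1], [[0, 0.3, 0], [-0.21, 0, 0], 1], [[0, 0.4, 0], [-0.28, 0, 0], 1], [[0, 0.5, 0], [-0.35, 0, 0], 1], [[0, 0.62, 0], [-0.43, 0, 0], 1], [[0, 0.73, 0], [-0.5, 0, 0], 1]]}}

```text
t: 23.82
eef_pos: [0.55, -0.0001, 0.1914]
tcp_rot: [[0.0, 1.0, 0.002], [1.0, -0.0, -0.004], [-0.004, 0.002, -1.0]]
ft_force: [0.2, -0.5, -0.3]
opening: 0.0929
finger_force: 0.0
```

>>> {"fn": "drive_tool", "kwargs": {"increments": [[[0, 0.1, 0], [-0.07, 0, 0], 1], [[0, 0.2, 0], [-0.14, 0, 0], 1], [[0, 0.3, 0], [-0.21, 0, 0], 1], [[0, 0.4, 0], [-0.28, 0, 0], 1], [[0, 0.5, 0], [-0.35, 0, 0], 1], [[0, 0.62, 0], [-0.43, 0, 0], 1], [[0, 0.73, 0], [-0.5, 0, 0], 1], [[0, 0.73, 0], [-0.5, 0, 0], 1]]}}

```text
t: 24.82
eef_pos: [0.5496, 0.059, 0.1896]
tcp_rot: [[-0.002, 1.0, 0.001], [0.707, 0.002, -0.707], [-0.707, -0.001, -0.707]]
ft_force: [0.5, 0.0, 0.3]
opening: 0.0928
finger_force: 0.0
```

>>> {"fn": "drive_tool", "kwargs": {"increments": [[[0, 0, -0.25], [0, 0, 0], 1], [[0, 0, -0.5], [0, 0, 0], 1], [[0, 0, -0.75], [0, 0, 0], 1], [[0, 0, -0.9], [0, 0, 0], 1], [[0, 0, -0.97], [0, 0, 0], 1], [[0, 0, -0.97], [0, 0, 0], 1], [[0, 0, -0.97], [0, 0, 0], 1]]}}

```text
t: 25.7
eef_pos: [0.5502, 0.0576, 0.1128]
tcp_rot: [[0.001, 1.0, 0.001], [0.707, 0.0, -0.707], [-0.707, 0.001, -0.707]]
ft_force: [-0.4, 1.2, 0.1]
opening: 0.0926
finger_force: 0.0
```

```bash
python3 - <<'E'
from station import env
from held import *
d={n:env.grab_frame(n) for n in("wrist","side","top")};s=env.sense();pickle.dump((d,s),open("f9.pkl","wb"))
print(s["t"],s["eef_pos"],s["tcp_rot"].round(4),s["ft_force"])
f=d["wrist"];im=f["frame"].astype(float)
rg=im[...,0]/(im[...,1]+1);m=((rg>1.33)&(im[...,0]>30)).astype(np.uint8)
R=np.c_[[0,0,1.],np.cross([0,-1.,0],[0,0,1.]),[0,-1.,0]]
X=STONE[0]-[0,0,.027]
uv=proj(f,X@R.T+[.55,0,.055],True)
print("pred box",uv.min(0).round(),uv.max(0).round())
n,l,st,ce=cv2.connectedComponentsWithStats(m)
for k in np.argsort(-st[1:,4])[:4]+1: print(st[k],ce[k].round())
E
```

```text
25.85 [0.55013498 0.05752907 0.11275285] [[ 5.000e-04  1.000e+00  6.000e-04]
 [ 7.072e-01  0.000e+00 -7.070e-01]
 [-7.070e-01  7.000e-04 -7.072e-01]] [ 0.10700295  0.22418958 -0.25933852]
pred box [240. 157.] [319. 287.]
[  220   149   100   148 10247] [279. 223.]
[ 418  121  142  171 8624] [505. 220.]
[ 459   95   74   92 4781] [495. 141.]
[534   0  26  25 349] [551.   8.]
```

The stone stands where predicted: centroid (279,223) against a predicted (280,222). Approach from the crown side and regrip at 55 mm height.

>>> {"fn": "drive_tool", "kwargs": {"increments": [[[0, -0.15, -0.15], [0, 0, 0], 1], [[0, -0.3, -0.3], [0, 0, 0], 1], [[0, -0.45, -0.45], [0, 0, 0], 1], [[0, -0.6, -0.6], [0, 0, 0], 1], [[0, -0.74, -0.74], [0, 0, 0], 1], [[0, -0.84, -0.84], [0, 0, 0], 1], [[0, -0.885, -0.885], [0, 0, 0], 1], [[0, -0.885, -0.885], [0, 0, 0], 1], [[0, -0.885, -0.885], [0, 0, 0], 1], [[0, -0.885, -0.885], [0, 0, 0], 1]]}}

```text
t: 27.1
eef_pos: [0.5502, -0.0131, 0.0418]
tcp_rot: [[0.0, 1.0, 0.001], [0.707, 0.0, -0.707], [-0.707, 0.001, -0.707]]
ft_force: [-0.3, -0.1, -0.7]
opening: 0.0933
finger_force: 0.0
```

>>> {"fn": "drive_tool", "kwargs": {"increments": [[[0, 0, 0], [0, 0, 0], 0.4], [[0, 0, 0], [0, 0, 0], 0.3], [[0, 0, 0], [0, 0, 0], 0.25], [[0, 0, 0], [0, 0, 0], 0.2], [[0, 0, 0], [0, 0, 0], 0.15], [[0, 0, 0], [0, 0, 0], -1], [[0, 0, 0], [0, 0, 0], -1], [[0, 0, 0], [0, 0, 0], -1]], "force": 8}}

```text
t: 28.1
eef_pos: [0.55, -0.0134, 0.0415]
tcp_rot: [[-0.0, 1.0, 0.0], [0.707, 0.0, -0.707], [-0.707, 0.0, -0.707]]
ft_force: [1.6, -0.7, -0.1]
opening: 0.0553
finger_force: 8.0
```

>>> {"fn": "drive_tool", "kwargs": {"increments": [[[0, 0, 0], [0, 0, 0], -1], [[0, 0, 0], [0, 0, 0], -1], [[0, 0, 0], [0, 0, 0], -1]], "force": 40}}

```text
t: 28.48
eef_pos: [0.55, -0.0134, 0.0415]
tcp_rot: [[0.0, 1.0, 0.0], [0.707, 0.0, -0.707], [-0.707, 0.0, -0.707]]
ft_force: [0.5, -0.8, 0.0]
opening: 0.055
finger_force: 40.0
```

```bash
python3 - <<'E'
from station import env
s=env.sense();print(s["t"],s["eef_pos"],s["tcp_rot"].round(4),s["ft_force"],s["opening"],s["finger_force"])
E
```

```text
28.475 [ 0.55002081 -0.01335384  0.04154169] [[ 0.000e+00  1.000e+00  1.000e-04]
 [ 7.070e-01  1.000e-04 -7.072e-01]
 [-7.072e-01  1.000e-04 -7.070e-01]] [ 0.51707251 -0.7563679   0.03961606] 0.055005573739009966 39.999808066058904
```

Regripped at 55 mm on the centre line, 40 N. Lift, turn and carry to the stand.

>>> {"fn": "drive_tool", "kwargs": {"increments": [[[0, 0, 0.05], [0, 0, 0], -1], [[0, 0, 0.15], [0, 0, 0], -1], [[0, 0, 0.35], [0, 0, 0], -1], [[0, 0, 0.6], [0, 0, 0], -1], [[0, 0, 0.85], [0, 0, 0], -1], [[0, 0, 1], [0, 0, 0], -1]]}}

```text
t: 29.22
eef_pos: [0.5503, -0.0133, 0.1234]
tcp_rot: [[0.001, 1.0, 0.001], [0.707, 0.0, -0.707], [-0.707, 0.002, -0.707]]
ft_force: [0.2, 0.3, -4.8]
opening: 0.055
finger_force: 40.0
```

>>> {"fn": "drive_tool", "kwargs": {"increments": [[[0, -0.03, 0.01], [0.015, 0.004, 0.004], -1], [[-0.01, -0.1, 0.03], [0.049, 0.012, 0.012], -1], [[-0.02, -0.2, 0.06], [0.098, 0.024, 0.024], -1], [[-0.03, -0.31, 0.08], [0.152, 0.037, 0.037], -1], [[-0.04, -0.42, 0.1], [0.206, 0.051, 0.051], -1], [[-0.05, -0.53, 0.12], [0.259, 0.064, 0.064], -1], [[-0.065, -0.65, 0.14], [0.318, 0.078, 0.078], -1], [[-0.08, -0.77, 0.16], [0.377, 0.093, 0.093], -1], [[-0.09, -0.89, 0.18], [0.436, 0.107, 0.107], -1], [[-0.1, -1, 0.2], [0.4894, 0.1207, 0.1207], -1]]}}

```text
t: 30.48
eef_pos: [0.5415, -0.0941, 0.1373]
tcp_rot: [[-0.24, 0.966, -0.098], [0.971, 0.24, -0.021], [0.003, -0.1, -0.995]]
ft_force: [-0.4, -0.2, -4.9]
opening: 0.0553
finger_force: 40.0
```

>>> {"fn": "drive_tool", "kwargs": {"increments": [[[-0.01, -0.1, 0], [0.049, 0.012, 0.012], -1], [[-0.02, -0.2, 0], [0.098, 0.024, 0.024], -1], [[-0.03, -0.31, 0], [0.152, 0.037, 0.037], -1], [[-0.04, -0.42, 0], [0.206, 0.051, 0.051], -1], [[-0.05, -0.53, 0], [0.259, 0.064, 0.064], -1], [[-0.06, -0.64, 0], [0.313, 0.077, 0.077], -1], [[-0.075, -0.75, 0], [0.367, 0.091, 0.091], -1], [[-0.085, -0.85, 0], [0.416, 0.103, 0.103], -1], [[-0.095, -0.95, 0], [0.46, 0.113, 0.113], -1], [[-0.1, -1, 0], [0.4894, 0.1207, 0.1207], -1]]}}

```text
t: 31.72
eef_pos: [0.5335, -0.1744, 0.1365]
tcp_rot: [[-0.328, 0.885, -0.329], [0.625, 0.465, 0.627], [0.708, 0.0, -0.706]]
ft_force: [-0.1, -0.7, -4.9]
opening: 0.0552
finger_force: 40.0
```

>>> {"fn": "drive_tool", "kwargs": {"increments": [[[-0.01, -0.1, 0], [0, 0, 0], -1], [[-0.03, -0.25, 0], [0, 0, 0], -1], [[-0.05, -0.43, 0], [0, 0, 0], -1], [[-0.068, -0.6, 0], [0, 0, 0], -1]]}}

```text
t: 32.22
eef_pos: [0.5284, -0.2225, 0.1377]
tcp_rot: [[-0.329, 0.885, -0.328], [0.627, 0.465, 0.626], [0.706, 0.0, -0.708]]
ft_force: [0.6, 0.1, -4.2]
opening: 0.0552
finger_force: 40.0
```

>>> {"fn": "drive_tool", "kwargs": {"increments": [[[-0.02, -0.17, -0.1], [0, 0, 0], -1], [[-0.04, -0.33, -0.25], [0, 0, 0], -1], [[-0.055, -0.48, -0.4], [0, 0, 0], -1], [[-0.0676, -0.57, -0.5], [0, 0, 0], -1], [[-0.0676, -0.596, -0.55], [0, 0, 0], -1], [[-0.0676, -0.596, -0.55], [0, 0, 0], -1], [[-0.0676, -0.596, -0.55], [0, 0, 0], -1]]}}

```text
t: 33.1
eef_pos: [0.5233, -0.2688, 0.0939]
tcp_rot: [[-0.329, 0.885, -0.329], [0.626, 0.465, 0.626], [0.707, 0.0, -0.707]]
ft_force: [-0.1, -0.3, -4.5]
opening: 0.0551
finger_force: 40.0
```

```bash
python3 - <<'E'
from station import env
from plan import *
from held import stonefit
s=env.sense();print(s["t"],s["joint_pos"].round(1),s["eef_pos"],s["ft_force"],s["opening"])
d={n:env.grab_frame(n) for n in("wrist","side","top")};pickle.dump((d,s),open("f10.pkl","wb"))
u=np.array([np.cos(np.radians(-62.3)),np.sin(np.radians(-62.3)),0])
RF=toolR(-Z-u,np.cross(Z,u));F=np.array([.5294,-.281,.038])+.019*RF[:,2]
path(s["joint_pos"],s["eef_pos"],s["tcp_rot"],F+[0,0,.06],RF,3)
stonefit(d,s,-Z,u)
E
```

```text
33.1 [-39.3  54.3  65.4  16.4 102.4 -69.7] [ 0.52332867 -0.26877603  0.09390602] [-0.11178374 -0.27101474 -4.50143984] 0.055078468298329915
shift [-0.0022 -0.0041 -0.1168] turn [ 0.0001  0.0003 -0.0004] ang 0.0 vmax [0. 2. 0. 0. 2. 1.] q5min 102.0 end [-39.  55.  65.  16. 102. -70.]
wrist mask 15685 d,e mm [-20.   -1.6] tilt 27.7 cost 0.031 cost0 0.373
side mask 2554 d,e mm [-1.3 -8.1] tilt 2.8 cost 0.636 cost0 0.666
top mask 233 d,e mm [ 3.7 -3.3] tilt 3.9 cost 0.038 cost0 0.141
```

In position over the stand. The wrist fit is unreliable here because the stand has the same colour. I'll descend to just above the walls, then go in slowly and read the force.

>>> {"fn": "drive_tool", "kwargs": {"increments": [[[0, 0, -0.1], [0, 0, 0], -1], [[0, 0, -0.25], [0, 0, 0], -1], [[0, 0, -0.4], [0, 0, 0], -1], [[0, 0, -0.55], [0, 0, 0], -1], [[0, 0, -0.65], [0, 0, 0], -1], [[0, 0, -0.7], [0, 0, 0], -1], [[0, 0, -0.7], [0, 0, 0], -1], [[0, 0, -0.7], [0, 0, 0], -1]]}}

```text
t: 34.25
eef_pos: [0.5233, -0.2691, 0.0379]
tcp_rot: [[-0.329, 0.885, -0.328], [0.626, 0.465, 0.626], [0.707, 0.0, -0.707]]
ft_force: [0.3, 0.6, -4.7]
opening: 0.0553
finger_force: 40.0
```

>>> {"fn": "drive_tool", "kwargs": {"increments": [[[0, 0, -0.02], [0, 0, 0], -1], [[0, 0, -0.04], [0, 0, 0], -1], [[0, 0, -0.04], [0, 0, 0], -1]]}}

```text
t: 34.62
eef_pos: [0.523, -0.269, 0.0342]
tcp_rot: [[-0.329, 0.885, -0.329], [0.626, 0.465, 0.626], [0.707, -0.0, -0.707]]
ft_force: [0.7, -0.6, -3.9]
opening: 0.0548
finger_force: 40.0
```

```bash
python3 - <<'E'
from station import env
s=env.sense();print(s["t"],s["eef_pos"],s["ft_force"],s["wrist_torque"])
E
```

```text
34.625 [ 0.5230344  -0.26899254  0.03422205] [ 0.65247103 -0.59215693 -3.88110189] [-7.69758243e-01 -3.36242603e-01  5.93762447e-04]
```

>>> {"fn": "drive_tool", "kwargs": {"increments": [[[0, 0, -0.0125], [0, 0, 0], -1], [[0, 0, -0.0125], [0, 0, 0], -1]]}}

```text
t: 34.88
eef_pos: [0.5231, -0.269, 0.0332]
tcp_rot: [[-0.329, 0.885, -0.329], [0.626, 0.465, 0.626], [0.707, 0.0, -0.707]]
ft_force: [-0.5, 0.0, -4.7]
opening: 0.0551
finger_force: 40.0
```

>>> {"fn": "drive_tool", "kwargs": {"increments": [[[0, 0, -0.0125], [0, 0, 0], -1], [[0, 0, -0.0125], [0, 0, 0], -1]]}}

```text
t: 35.12
eef_pos: [0.5231, -0.269, 0.0322]
tcp_rot: [[-0.329, 0.885, -0.329], [0.626, 0.465, 0.626], [0.707, 0.0, -0.707]]
ft_force: [-0.8, 0.6, -5.2]
opening: 0.055
finger_force: 40.0
```

No contact yet, with the face about 2.4 mm below the wall tops. Continue.

>>> {"fn": "drive_tool", "kwargs": {"increments": [[[0, 0, -0.0125], [0, 0, 0], -1], [[0, 0, -0.025], [0, 0, 0], -1], [[0, 0, -0.025], [0, 0, 0], -1]]}}

```text
t: 35.5
eef_pos: [0.5231, -0.269, 0.0302]
tcp_rot: [[-0.329, 0.885, -0.329], [0.626, 0.465, 0.626], [0.707, -0.0, -0.707]]
ft_force: [-0.3, -0.4, -4.9]
opening: 0.0554
finger_force: 40.0
```

>>> {"fn": "drive_tool", "kwargs": {"increments": [[[0, 0, -0.0125], [0, 0, 0], -1], [[0, 0, -0.025], [0, 0, 0], -1], [[0, 0, -0.025], [0, 0, 0], -1]]}}

```text
t: 35.88
eef_pos: [0.523, -0.269, 0.0282]
tcp_rot: [[-0.329, 0.885, -0.329], [0.626, 0.465, 0.626], [0.707, -0.0, -0.707]]
ft_force: [0.6, 1.1, -3.8]
opening: 0.0553
finger_force: 40.0
```

>>> {"fn": "drive_tool", "kwargs": {"increments": [[[0, 0, -0.0125], [0, 0, 0], -1], [[0, 0, -0.025], [0, 0, 0], -1], [[0, 0, -0.025], [0, 0, 0], -1]]}}

```text
t: 36.25
eef_pos: [0.5231, -0.269, 0.0262]
tcp_rot: [[-0.329, 0.885, -0.329], [0.626, 0.465, 0.626], [0.707, -0.0, -0.707]]
ft_force: [-0.2, 0.2, -4.2]
opening: 0.0551
finger_force: 40.0
```

>>> {"fn": "drive_tool", "kwargs": {"increments": [[[0, 0, -0.0125], [0, 0, 0], -1], [[0, 0, -0.0125], [0, 0, 0], -1]]}}

```text
t: 36.5
eef_pos: [0.5231, -0.269, 0.0252]
tcp_rot: [[-0.329, 0.885, -0.329], [0.626, 0.465, 0.626], [0.707, -0.0, -0.707]]
ft_force: [-0.2, 0.0, -4.4]
opening: 0.0554
finger_force: 40.0
```

>>> {"fn": "drive_tool", "kwargs": {"increments": [[[0, 0, -0.008], [0, 0, 0], -1], [[0, 0, -0.008], [0, 0, 0], -1]]}}

```text
t: 36.75
eef_pos: [0.5231, -0.269, 0.0246]
tcp_rot: [[-0.329, 0.885, -0.329], [0.626, 0.465, 0.626], [0.707, 0.0, -0.707]]
ft_force: [0.3, -0.9, -4.7]
opening: 0.055
finger_force: 40.0
```

>>> {"fn": "drive_tool", "kwargs": {"increments": [[[0, 0, -0.008], [0, 0, 0], -1], [[0, 0, -0.008], [0, 0, 0], -1]]}}

```text
t: 37.0
eef_pos: [0.5231, -0.269, 0.024]
tcp_rot: [[-0.329, 0.885, -0.329], [0.626, 0.465, 0.626], [0.707, 0.0, -0.707]]
ft_force: [0.9, 0.7, -4.3]
opening: 0.0556
finger_force: 40.0
```

>>> {"fn": "drive_tool", "kwargs": {"increments": [[[0, 0, -0.008], [0, 0, 0], -1], [[0, 0, -0.008], [0, 0, 0], -1]]}}

```text
t: 37.25
eef_pos: [0.5231, -0.269, 0.0235]
tcp_rot: [[-0.329, 0.885, -0.329], [0.626, 0.465, 0.626], [0.707, 0.0, -0.707]]
ft_force: [-0.1, -0.5, -3.7]
opening: 0.0553
finger_force: 40.0
```

>>> {"fn": "drive_tool", "kwargs": {"increments": [[[0, 0, -0.008], [0, 0, 0], -1], [[0, 0, -0.008], [0, 0, 0], -1]]}}

```text
t: 37.5
eef_pos: [0.5231, -0.2691, 0.0234]
tcp_rot: [[-0.329, 0.885, -0.329], [0.626, 0.465, 0.626], [0.707, 0.0, -0.707]]
ft_force: [-0.7, -1.2, 2.7]
opening: 0.0551
finger_force: 40.0
```

The stone touched the pocket floor at TCP z=0.0235 with only a light vertical force. Release and back out along the tool axis.

>>> {"fn": "drive_tool", "kwargs": {"increments": [[[0, 0, 0], [0, 0, 0], -1], [[0, 0, 0], [0, 0, 0], -1], [[0, 0, 0], [0, 0, 0], -1]], "force": 6}}

```text
t: 37.88
eef_pos: [0.5233, -0.2691, 0.023]
tcp_rot: [[-0.329, 0.885, -0.328], [0.626, 0.465, 0.626], [0.707, 0.0, -0.707]]
ft_force: [1.0, -0.6, 3.9]
opening: 0.0555
finger_force: 6.0
```

>>> {"fn": "drive_tool", "kwargs": {"increments": [[[0, 0, 0], [0, 0, 0], 0.22], [[0, 0, 0], [0, 0, 0], 0.25], [[0, 0, 0], [0, 0, 0], 0.35], [[0, 0, 0], [0, 0, 0], 0.6], [[0, 0, 0], [0, 0, 0], 1], [[0, 0, 0], [0, 0, 0], 1], [[0, 0, 0], [0, 0, 0], 1]]}}

```text
t: 38.75
eef_pos: [0.5231, -0.269, 0.0228]
tcp_rot: [[-0.329, 0.885, -0.329], [0.626, 0.465, 0.626], [0.707, 0.0, -0.707]]
ft_force: [0.1, 0.2, 0.2]
opening: 0.092
finger_force: 0.0
```

>>> {"fn": "drive_tool", "kwargs": {"increments": [[[0.02, -0.04, 0.045], [0, 0, 0], 1], [[0.07, -0.13, 0.15], [0, 0, 0], 1], [[0.14, -0.27, 0.3], [0, 0, 0], 1], [[0.24, -0.45, 0.5], [0, 0, 0], 1], [[0.34, -0.65, 0.73], [0, 0, 0], 1], [[0.45, -0.86, 0.97], [0, 0, 0], 1]]}}

```text
t: 39.5
eef_pos: [0.5595, -0.3388, 0.1017]
tcp_rot: [[-0.329, 0.885, -0.328], [0.626, 0.465, 0.626], [0.707, 0.0, -0.708]]
ft_force: [-0.3, 0.0, -0.2]
opening: 0.0931
finger_force: 0.0
```

>>> {"fn": "drive_tool", "kwargs": {"increments": [[[0, 0, 0.3], [0, 0, 0], 1], [[0, 0, 0.6], [0, 0, 0], 1], [[0, 0, 0.9], [0, 0, 0], 1], [[0, 0, 0.9], [0, 0, 0], 1], [[0, 0, 0.9], [0, 0, 0], 1]]}}

```text
t: 40.12
eef_pos: [0.5589, -0.3375, 0.1718]
tcp_rot: [[-0.328, 0.885, -0.329], [0.626, 0.465, 0.626], [0.708, -0.0, -0.707]]
ft_force: [0.5, -0.7, -0.4]
opening: 0.0928
finger_force: 0.0
```

```bash
cat > chk.py <<'E'
from station import env
from fit import *
s=env.sense();print(s["t"],s["eef_pos"],s["ft_force"],s["opening"])
d={n:env.grab_frame(n) for n in("wrist","side","top")};pickle.dump((d,s),open("f11.pkl","wb"))
yaw=np.radians(-62.3);R=np.array([[np.cos(yaw),-np.sin(yaw),0],[np.sin(yaw),np.cos(yaw),0],[0,0,1]])
for n,f in d.items():
    fish=n=="wrist";im=f["frame"].astype(float)
    # sample colour at crown points and at stand walls
    for z in(.065,):
        P=np.array([[x,0,z-.004*(abs(x)>.02)] for x in(-.04,-.02,0,.02,.04)])@R.T+[.5294,-.281,0]
        uv=proj(f,P,fish).round().astype(int);print(n,uv.tolist(),[im[v,u].astype(int).tolist() if 0<=u<560 and 0<=v<420 else None for u,v in uv])
    # bright stone mask, fit in-plane with flipped stone model standing at z 24..65
    H=STONE[0]*[1,-1,-1]+[0,0,.065]
    uv=proj(f,H@R.T+[.5294,-.281,0],fish);a=np.clip(uv.min(0)-25,0,[559,419]).astype(int);b=np.clip(uv.max(0)+25,1,[560,420]).astype(int)
    sub=im[a[1]:b[1],a[0]:b[0]]
    if sub.size==0: continue
    rg=sub[...,0]/(sub[...,1]+1);m=np.zeros(im.shape[:2],bool);k=(rg>1.33)&(sub[...,0]>95)
    if k.sum()<50: print("few",k.sum());continue
    m[a[1]:b[1],a[0]:b[0]]=biggest(k)
    r,c=fit(f,[H],(.5294,-.281,yaw),fish,m,(*a,*b));print(n,"stone fit",np.round(r[:2],4),np.degrees(r[2]).round(1),round(c,3),m.sum())
E
python3 chk.py
```

```text
40.125 [ 0.55887921 -0.33750592  0.17180388] [ 0.47117183 -0.74296703 -0.40571283] 0.09275862900818
wrist [[280, 200], [280, 216], [280, 234], [280, 254], [280, 276]] [[55, 32, 17], [58, 34, 19], [62, 39, 26], [61, 36, 22], [70, 44, 28]]
few 41
side [[322, 334], [331, 339], [339, 346], [348, 353], [357, 362]] [[84, 53, 24], [94, 57, 34], [90, 57, 37], [84, 53, 28], [83, 48, 20]]
side stone fit [ 0.6361 -0.081 ] -264.0 1.0 47
top [[410, 218], [417, 214], [423, 211], [430, 208], [436, 204]] [[80, 93, 106], [87, 103, 116], [85, 100, 113], [77, 92, 105], [73, 88, 100]]
few 0
```

The stone is in the arm's shadow. I'll move the arm clear and check seating and level from the side view.

>>> {"fn": "drive_tool", "kwargs": {"increments": [[[0, 0, 0.4], [0, 0, 0], 1], [[0, 0, 0.8], [0, 0, 0], 1], [[0, 0, 1], [0, 0, 0], 1]]}}

```text
t: 40.65
eef_pos: [0.5592, -0.338, 0.2534]
tcp_rot: [[-0.329, 0.885, -0.328], [0.627, 0.465, 0.626], [0.706, 0.0, -0.708]]
ft_force: [0.4, 0.7, 0.7]
opening: 0.0933
finger_force: 0.0
```

>>> {"fn": "drive_tool", "kwargs": {"increments": [[[-0.2, 0.5, 0], [0, 0, 0], 1], [[-0.4, 1, 0], [0, 0, 0], 1]]}}

```text
t: 40.9
eef_pos: [0.5263, -0.2568, 0.2512]
tcp_rot: [[-0.328, 0.886, -0.329], [0.626, 0.465, 0.627], [0.708, -0.001, -0.706]]
ft_force: [1.6, -0.3, 0.6]
opening: 0.0933
finger_force: 0.0
```

>>> {"fn": "drive_tool", "kwargs": {"increments": [[[-0.2, 0.5, 0], [0, 0, 0], 1], [[-0.4, 1, 0], [0, 0, 0], 1]]}}

```text
t: 41.15
eef_pos: [0.4942, -0.1764, 0.2516]
tcp_rot: [[-0.328, 0.885, -0.329], [0.626, 0.465, 0.627], [0.708, -0.001, -0.706]]
ft_force: [0.1, -0.7, 0.1]
opening: 0.0924
finger_force: 0.0
```

>>> {"fn": "drive_tool", "kwargs": {"increments": [[[-0.2, 0.5, 0], [0, 0, 0], 1], [[-0.4, 1, 0], [0, 0, 0], 1]]}}

```text
t: 41.4
eef_pos: [0.4622, -0.0964, 0.2517]
tcp_rot: [[-0.328, 0.885, -0.329], [0.626, 0.465, 0.626], [0.708, -0.001, -0.706]]
ft_force: [1.0, 0.1, 0.4]
opening: 0.0931
finger_force: 0.0
```

>>> {"fn": "drive_tool", "kwargs": {"increments": [[[-0.2, 0.5, 0], [0, 0, 0], 1], [[-0.4, 1, 0], [0, 0, 0], 1], [[-0.4, 1, 0], [0, 0, 0], 1], [[-0.4, 1, 0], [0, 0, 0], 1]]}}

```text
t: 41.9
eef_pos: [0.4313, -0.0182, 0.2521]
tcp_rot: [[-0.329, 0.885, -0.329], [0.626, 0.465, 0.626], [0.707, -0.0, -0.707]]
ft_force: [1.4, -0.8, -0.8]
opening: 0.0929
finger_force: 0.0
```

```bash
cat > lvl.py <<'E'
from station import env
from fit import *
d={n:env.grab_frame(n) for n in("side","top")};s=env.sense();pickle.dump((d,s),open("f12.pkl","wb"));print(s["t"],s["eef_pos"])
d0=pickle.load(open("f0.pkl","rb"))
yaw=np.radians(-62.3);R=np.array([[np.cos(yaw),-np.sin(yaw),0],[np.sin(yaw),np.cos(yaw),0],[0,0,1]])
H=STONE[0]*[1,-1,-1]+[0,0,.041]
for n,f in d.items():
    im=f["frame"].astype(float);c=proj(f,[[.5294,-.281,.04]])[0];u0,v0=(c-70).astype(int);u1,v1=np.minimum((c+70).astype(int),[560,420])
    sub=im[v0:v1,u0:u1];sub0=d0[n]["frame"].astype(float)[v0:v1,u0:u1]
    rg=sub[...,0]/(sub[...,1]+1)
    k=biggest((rg>1.4)&(sub[...,0]>100)&(np.abs(sub-sub0).max(2)>20))
    print(n,"mask",k.sum(),"mean",sub[k].mean(0).round())
    def cost(q,ret=False):
        X=H-[0,0,0];A=cv2.Rodrigues(np.array([q[4]*10,q[3]*10,0.]))[0]
        P=(X@A.T+[q[0],q[1],.024+q[2]])@R.T+[.5294,-.281,0]
        uv=cv2.convexHull(((proj(f,P)-[u0,v0]+.5)*S-.5).astype(np.float32)).reshape(-1,2)
        b=np.zeros((k.shape[0]*S,k.shape[1]*S),np.uint8);cv2.fillConvexPoly(b,np.round(uv*16).astype(np.int32),255,shift=4)
        b=cv2.resize(b,(k.shape[1],k.shape[0]),interpolation=cv2.INTER_AREA)/255.
        return b if ret else np.abs(b-k).sum()/k.sum()
    print("cost level-home",round(cost(np.zeros(5)),3))
    for dz in(.0,.005,.01):
        for t in(-6,0,6):
            r=minimize(lambda q:cost([q[0],q[1],dz,np.radians(t)/10,0]),[0,0],method="Nelder-Mead",options=dict(initial_simplex=[[0,0],[.004,0],[0,.004]]))
            print("dz",dz,"pitch",t,(r.x*1e3).round(1),round(r.fun,3))
E
python3 lvl.py
```

```text
42.0 [ 0.43151254 -0.01860649  0.25205051]
side mask 1563 mean [167.  98.  44.]
cost level-home 0.532
dz 0.0 pitch -6 [-4.  14.8] 0.347
dz 0.0 pitch 0 [-6.3 17.4] 0.367
dz 0.0 pitch 6 [-7.4 17.6] 0.388
dz 0.005 pitch -6 [-2.  11.8] 0.363
dz 0.005 pitch 0 [-4.1 15.7] 0.387
dz 0.005 pitch 6 [-5.9 15.7] 0.407
dz 0.01 pitch -6 [-0.4 10.2] 0.379
dz 0.01 pitch 0 [-2.8 13.2] 0.403
dz 0.01 pitch 6 [-2.2 10.8] 0.43Traceback (most recent call last):
  File "lvl.py", line 11, in <module>
    k=biggest((rg>1.4)&(sub[...,0]>100)&(np.abs(sub-sub0).max(2)>20))
  File "fit.py", line 32, in biggest
    return l==1+np.argmax(st[1:,4])
                ~~~~~~~~~^^^^^^^^^^
    return _wrapfunc(a, 'argmax', axis=axis, out=out, **kwds)
    return bound(*args, **kwds)
ValueError: attempt to get argmax of an empty sequence
```

The bright mask covers only the lit part of the stone. One coarse text rendering of the side view with the predicted home outline will settle it.

```bash
python3 - <<'E'
from fit import *
d,s=pickle.load(open("f12.pkl","rb"));f=d["side"];im=f["frame"].astype(float)
yaw=np.radians(-62.3);R=np.array([[np.cos(yaw),-np.sin(yaw),0],[np.sin(yaw),np.cos(yaw),0],[0,0,1]])
# use the side camera's own stand estimate to take out its offset
T=np.array([.5295,-.2857,0])
H=STONE[0]*[1,-1,-1]+[0,0,.065]
m=np.zeros(im.shape[:2],np.uint8);cv2.polylines(m,[cv2.convexHull(proj(f,H@R.T+T).round().astype(np.int32))],True,1)
rg=im[...,0]/(im[...,1]+1)
for v in range(305,410,3):
    print(v,"".join(("#" if m[v:v+3,u:u+2].any() else "O" if rg[v,u]>1.45 and im[v,u,0]>95 else "s" if rg[v,u]>1.33 else ".") for u in range(285,400,2)))
E
```

```text
305 ..........................................................
308 ..........................................................
311 ..........................................................
314 ..........................................................
317 ..........................................................
320 ..........................................................
323 ...................OO.....................................
326 .................ssOOOO...................................
329 ...............sOOO######O................................
332 ..............OOO###OOOOO##O..............................
335 ............OsOO##OOOOOOOOO##O............................
338 ..........OOsO##OOOOOOOOOOOO###O..........................
341 ........sOOO##OOOOOOOOOOOOOOOO###s........................
344 ......sOOOOs#sOOOOOOOOOOOOOOOOOO###s......................
347 .....sOOOOs##ssOOOOOOOOOOOOOOOOOOO###s....................
350 ....ssssOOO#OsOOOOOOOOOOOOOOOOOOOOOO###...................
353 ....OssssOOO#OssOOOOOOOOOOOOOOOOOOOOOO###.................
356 ....sOOssssO###sssOOOOOOO
[... 404 characters left out ...]
.......
377 ........................###sOsOOOOOOOOOOO##OOsssOO........
380 ..........................##ssOOOOOOOOs##OOOsssOO.........
383 ...........................O##OOOOOOsO##OOssssss..........
386 ...........................ss###OOOs##OOOsss..............
389 ..........................ssssO######OOssss...............
392 ...........................sssssOOOOOOsss.................
395 ............................ssssssOOssss..................
398 ..............................Ossssssss...................
401 ..............................OOOsssOO....................
404 ...............................sOOOOOs....................
407 ...............................ssssss.....................
```

The stone's outline follows the predicted seated, level outline along both flanks, and both end walls show. Handing in.

```bash
python3 -c "
from station import env
print(env.hand_in())"
```

```text
the job is handed in; nothing more can be done
None
```

The stone is turned over and bedded in the long stand, sawn face down. It met the pocket floor with a light touch, its outline matches the seated, level pose in the side view, and I released it and handed the job in at about 42 s; no verdict came back.

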